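Stand the sensor probes in their storage wells

TASK

Put the two sensor probes away: lift the dust cap off the wide well and set it down on the worktop, and stand the thick probe in the wide well and the slim probe in the narrow well, each tip down and upright, lowered to the bottom before you let go. Do not drop a probe, leave the wells standing about where they are, and do not shove or upset the other things on the worktop.

Things in the scene. Friction and masses are not known exactly. Their poses are not given: they have to be found in the camera images.
- slim_probe: slim probe, rigid, no cable, 170 mm long, about 70 g, lying with its tip forward and right as the robot sees it: black square grip head 20x20 mm, 40 mm long; grey round shaft 12 mm thick, 120 mm long, to the tip; steel plug 12 mm thick, 10 mm long at the other end. Origin: on the axis, middle of the head; x points along the shaft to the tip (at x=+140 mm; plug ends at -30); y, z square to the head's flats
- thick_probe: thick probe, rigid, no cable, 170 mm long, about 70 g, lying with its tip forward and right as the robot sees it: black square grip head 24x24 mm, 40 mm long; grey round shaft 20 mm thick, 120 mm long, to the tip; steel plug 12 mm thick, 10 mm long at the other end. Origin: on the axis, middle of the head; x points along the shaft to the tip (at x=+140 mm; plug ends at -30); y, z square to the head's flats
- slim_probe_tip (a point): centre of the sensing tip's end face of the slim probe
- thick_probe_tip (a point): centre of the sensing tip's end face of the thick probe
- narrow_well: narrow well: upright aluminium tube, bore 18 mm, outside 24 mm (top 10 mm flares by 3 mm all round), on a round steel foot 64 mm wide, 10 mm thick; 88 mm high, inner floor 14 mm above the worktop; 0.7 kg, loose. Origin: centre of the underside, z up along the bore. Open from the start
- wide_well: wide well: upright aluminium tube, bore 27 mm, outside 33 mm (top 10 mm flares by 3 mm all round), on a round steel foot 64 mm wide, 10 mm thick; 88 mm high, inner floor 14 mm above the worktop; 0.7 kg, loose. Origin: centre of the underside, z up along the bore. Closed by the dust cap at the start. May stand on either side of the narrow one
- narrow_well_floor (a point): centre of the inner floor of the narrow well
- wide_well_floor (a point): centre of the inner floor of the wide well
- dust_cap: grey dust cap, loose in the mouth of the wide well, 30 g: spigot 21 mm wide, 10 mm long below; flange 42 mm wide, 5 mm thick, resting on the rim; round knob 16 mm wide, 22 mm tall on top, to lift it straight up. Origin: centre of the spigot's underside, z up; the knob spans z = 15 to 37 mm. Set down, it stands on its spigot
- hotplate_beaker (a point): fixed obstacle: middle of the mouth of the tall glass beaker (100 mm wide) that stands on the stirrer hotplate in the middle of the table; the hotplate is about 0.2 m wide and deep and 0.12 m high
- small_beaker: bystander: small empty glass beaker, 46x52x58 mm, origin at the centre of its underside
- electrode_on_foot: bystander: electrode with blue head in a storage tube on a round foot 48 mm in diameter, 160 mm high, origin at the centre of its underside
- weigh_bottle: bystander: glass weighing bottle with a lid, 37 mm in diameter, 52 mm high, origin at the centre of its underside
- petri_dish: bystander: clear dish 62 mm in diameter, 13 mm high, origin at the centre of its underside
Mind the look-alikes: they are no part of the job. What is shaped like the dust_cap but blue is not meant.

How it is judged:
At the end, for the whole second after the job is handed in: Thick probe in the wide well, slim in the narrow: tip down, within 10 mm of the well's axis, at most 8 mm above its floor, within 0.24 rad of vertical, slower than 0.1 m/s; both wells upright and within 5 cm of where they stood; dust cap at rest on the worktop (horizontal distance between slim_probe_tip and narrow_well_floor below 0.01 m and z of slim_probe_tip in the frame of narrow_well_floor below 0.008 m and angle between slim_probe's own x axis and vertical between 2.9 and 3.2 rad and linear speed of each of slim_probe, thick_probe below 0.1 m/s and angle between each of narrow_well, wide_well's own z axis and vertical below 0.06 rad and distance of each of narrow_well, wide_well from where it was at the start of the episode below 0.05 m and horizontal distance between thick_probe_tip and wide_well_floor below 0.01 m and z of thick_probe_tip in the frame of wide_well_floor below 0.008 m and angle between thick_probe's own x axis and vertical between 2.9 and 3.2 rad and height (world z) of dust_cap between -0.01 and 0.03 m and linear speed of dust_cap below 0.02 m/s); the robot touches nothing.
It fails at once if small beaker, weighing bottle, dish or electrode on its foot pushed more than 3 cm or knocked over (distance of any of small_beaker, electrode_on_foot, weigh_bottle, petri_dish from where it was at the start of the episode above 0.03 m or angle between any of small_beaker, electrode_on_foot, weigh_bottle, petri_dish's own z axis and vertical above 0.5 rad).
It fails at once if slim probe let fall freely by more than about 2 cm (it moves faster than 0.65 m/s while not in the fingers) (linear speed of slim_probe above 0.65 m/s and contact force between the fingers and slim_probe below 0.1 N).
It fails at once if thick probe let fall freely by more than about 2 cm (it moves faster than 0.65 m/s while not in the fingers) (linear speed of thick_probe above 0.65 m/s and contact force between the fingers and thick_probe below 0.1 N).
It also fails if it takes over 72 s, if anything falls off the work surface, if the arm or the gripper's body presses on something with over 40 N, if the wrist force passes 120 N, or if a joint passes its speed limit or range.

ROBOT

A 6-joint arm with a two-finger parallel gripper is mounted at the origin on a cart in front of the work surface, level with it; the furniture and walls round the work are solid. World frame = base frame: x ahead of the robot, y to its left, z up, the work surface at z = 0. Lengths are in m, angles in rad, forces in N, time in s.
With the tool pointing down it reaches from about 0.35 to 0.85 m from the base axis. Payload 8.1 kg.
Tool frame: the origin (TCP) lies between the finger pads; the fingertips stand 11 mm ahead of it and the grasp point (between the pads) lies 8 mm behind it; y points along the fingers, x is the direction in which the jaws open and shut, and the axes are right-handed (so a half turn about y gives the same grasp; the last joint's range is limited). The gripper opens to 93 mm and grips with 3 to 60 N. Pads are 15 mm wide; open, the fingers measure 128 mm over their backs; the gripper's body (75 mm by 188 mm) begins 65 mm behind the grasp point.
Start: joints at [-1.244, 0.13, 1.488, -0, 1.523, -0.085], TCP at [0.24, -0.55, 0.23] pointing down, gripper open.
Joint ranges: [-2.96, 2.96], [-0.89, 2.26], [0.02, 2.5], [-1.34, 4.48], [0, 2.73], [-2.66, 2.66]. Speed limits (rad/s): [2.39, 2.39, 2.79, 3.14, 3.14, 3.14].

INTERFACE

Orientations are given as a rotation vector (axis times angle).
In Python, from plant import readout, optics, robot gives the robot as it stands.
- The arm moves only by the shell command python3 -m creep 'ROWS' [FORCE]. ROWS is JSON, a list that holds one entry, the list of rows, each a list of 7 numbers: the closure, from 0 (fully open) to 1 (shut), then the shift along the tool's x, y, z in cm, then the turn, a rotation vector about the tool's x, y, z in degrees. In form: [[[grip, x, y, z, wx, wy, wz], ...]]. A call has exactly 8 rows; each row shifts and turns the pose as measured when the row begins, along the tool's axes as they then stand; what a row does not reach is not made up. A row lasts 1/10 s, in which the tool goes at most 50 mm and 8.59 degrees, less where a joint would pass 70% of its speed; a pose out of reach is approached as far as the arm can. A call is refused whole if a number of a shift passes 5 or a number of a turn 8.59, either way. A call with a gripper value outside its range is refused whole. The fingers move at their own pace and stop on an object; FORCE is the grip in N (left out, the last holds). Time passes only in rows, so rows that do not move let the fingers close, or fill a call up. It gives the time, the measured TCP pose, the force and the opening at its end, in the units of the state.
- readout.read_state(): the state, without advancing time (a new reading comes with each control period).
- optics.read_camera(name): name is "scene" or "top" or "wrist"; returns a dict with "frame" (420x560x3 uint8, red, green, blue), "depth" (420x560 float32, m along the optical axis (not along the pixel's ray), 0 where there is no reading), "intrinsics" (3x3 intrinsics, pixels), "dist_coeffs" ([k1, k2, p1, p2, k3] as OpenCV has them; the pictures are not rectified), "R" (3x3) and "t" (3): a world point X has camera coordinates R X + t. Camera axes: x right, y down, z forward; pixel columns grow to the right and rows downward; lengths in m; the calibration is good to about 2 mm. A picture is of the moment at which its call begins.
- robot.close_job(): hands the job in, once; it reports no verdict.
The state is a dict: "t": time; "q": joint angles; "dq": joint speeds; "joint_torque": joint torques, N m; "tool_pos": TCP position; "orientation": TCP orientation; "force": force on the tool from outside, world axes, zero at the start; "wrist_torque": the same for the moment, N m; "opening": finger opening in m.
Only numpy, scipy, OpenCV 4.12 (cv2) and the standard library are available. Lean on these libraries where they do the work, as an engineer would, in place of code of your own. Each camera call takes 0.05 s, during which the arm holds its last target. There are 200 camera calls.

## Working session

There is one attempt and no reset: what is moved stays moved. The work goes in short steps, Python scripts to look and compute and a shell command to move; the robot and the scene stay as the last step left them, time stands still between calls to the robot, and variables do not carry over. Pictures are saved under pics/ and viewed, about 8 in all and at most 12, crops included, and the job is handed in when it is done.

```bash
ls; mkdir -p pics; cat > h.py <<'E'
import numpy as np, cv2
from plant import readout, optics, robot
def cam(n):
    c=optics.read_camera(n); 
    for k in ("R","t","intrinsics","dist_coeffs"): c[k]=np.array(c[k],float)
    return c
def ray(c,uv):
    p=cv2.undistortPoints(np.array(uv,float).reshape(-1,1,2),c["intrinsics"],c["dist_coeffs"]).reshape(-1,2)
    d=np.c_[p,np.ones(len(p))]@c["R"]; o=-c["R"].T@c["t"]; return o,d
def onplane(c,uv,z):
    o,d=ray(c,uv); return o+d*((z-o[2])/d[:,2])[:,None]
def cloud(c):
    h,w=c["depth"].shape; v,u=np.mgrid[:h,:w]
    o,d=ray(c,np.c_[u.ravel(),v.ravel()]); return (o+d*c["depth"].reshape(-1,1)).reshape(h,w,3)
def save(c,n): cv2.imwrite(f"pics/{n}.png",c["frame"][:,:,::-1])
E
python3 - <<'E'
from h import *
for n in("scene","top"):
    c=cam(n); save(c,n+"0"); np.savez(n+"0.npz",**{k:c[k] for k in c}); print(n,-c["R"].T@c["t"], c["R"][2])
s=readout.read_state(); print(s)
E
```

```text
pics
scene [-0.59888853 -0.70976714  0.99520858] [ 0.69389273  0.49819361 -0.51991924]
top [0.4242223  0.06146877 1.5880959 ] [ 7.38852454e-02  6.91836188e-04 -9.97266510e-01]
{'t': 0.1, 'q': array([-1.24442298e+00,  1.31072814e-01,  1.48917196e+00, -5.99759680e-05,
        1.52300074e+00, -8.54407816e-02]), 'dq': array([-0.00040662, -0.00291086, -0.00406892,  0.00259113, -0.00171981,
       -0.00126636]), 'joint_torque': array([ 1.69439474e-03, -5.61338139e+01, -4.93096375e+01,  7.70359416e-02,
        2.90545385e-02, -2.17480817e-05]), 'tool_pos': array([ 0.23998112, -0.54937405,  0.22869913]), 'orientation': array([-1.37533945,  0.9016996 , -0.89949958]), 'force': array([-0.28581498,  0.39037181,  0.42999057]), 'wrist_torque': array([ 0.04019136,  0.01038228, -0.02683474]), 'opening': 0.0929870420775647}
```

```bash
python3 -c "
import cv2,numpy as np
a=cv2.imread('pics/scene0.png');b=cv2.imread('pics/top0.png');print(a.shape)"
```

```text
(420, 560, 3)
```

View pics/top0.png

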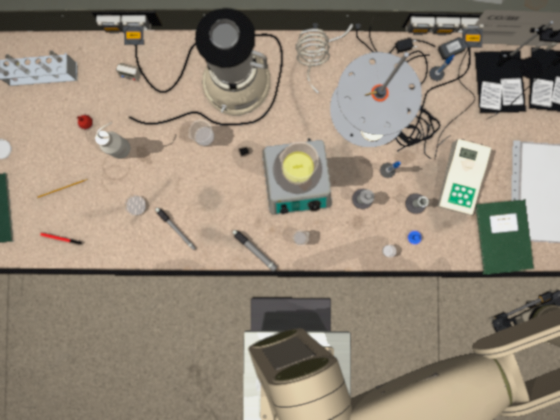

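View pics/scene0.png

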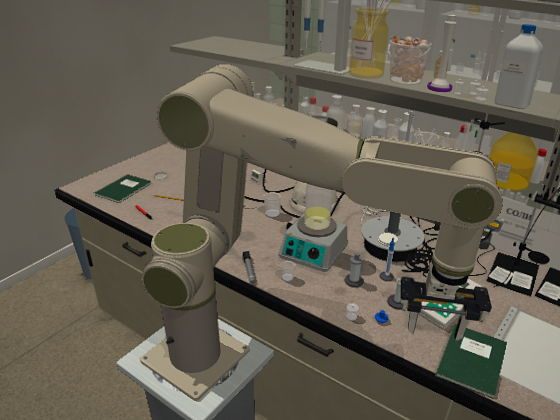

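Top view: probes near (175,228) and (255,250), hotplate at (298,178), upright wells near (365,198) and (416,203), blue decoy cap (414,237), electrode (388,168). I need magnified crops of both regions.

```bash
python3 - <<'E'
from h import *
b=cv2.imread('pics/top0.png')
a=cv2.resize(b[180:280,110:310],None,fx=4,fy=4,interpolation=cv2.INTER_CUBIC)[:300]
a2=cv2.resize(b[155:265,340:440],None,fx=3,fy=3,interpolation=cv2.INTER_CUBIC)
im=np.zeros((600+130,800,3),np.uint8)
A=cv2.resize(b[195:275,120:320],None,fx=4,fy=4,interpolation=cv2.INTER_CUBIC)
B=cv2.resize(b[155:225+30,280:440],None,fx=2.8,fy=2.8,interpolation=cv2.INTER_CUBIC)
s=cv2.imread('pics/scene0.png')
C=cv2.resize(s[225:335,325:430],None,fx=2.5,fy=2.5,interpolation=cv2.INTER_CUBIC)
im=np.zeros((600,800,3),np.uint8); im[:320]=A; B=B[:280]; im[320:320+B.shape[0],:B.shape[1]]=B; C=C[:280]; im[320:320+C.shape[0],500:500+C.shape[1]]=C
cv2.imwrite('pics/crop1.png',im)
s0=readout.read_state(); print(cv2.Rodrigues(s0['orientation'])[0])
c=dict(np.load('top0.npz')); P=cloud(c)
for u,v in [(175,228),(190,243),(163,215),(255,250),(270,265),(240,237),(365,198),(362,203),(416,203),(420,205),(390,250),(414,237),(302,238),(388,168),(298,178),(136,205),(205,135)]:
    print((u,v),P[v,u].round(3))
E
```

```text
[[ 4.00274636e-01 -5.86667024e-04  9.16395041e-01]
 [-9.16393740e-01  1.54639673e-03  4.00275057e-01]
 [-1.65193847e-03 -9.99998632e-01  8.13654008e-05]]
(175, 228) [0.458 0.367 0.022]
(190, 243) [0.414 0.323 0.012]
(163, 215) [0.497 0.404 0.024]
(255, 250) [0.394 0.127 0.018]
(270, 265) [0.35  0.082 0.019]
(240, 237) [0.433 0.172 0.024]
(365, 198) [ 0.545 -0.189  0.099]
(362, 203) [ 0.535 -0.19   0.038]
(416, 203) [ 0.535 -0.349  0.048]
(420, 205) [ 0.527 -0.35   0.085]
(390, 250) [ 0.397 -0.271  0.046]
(414, 237) [ 0.435 -0.345  0.033]
(302, 238) [ 0.431 -0.014  0.006]
(388, 168) [ 0.638 -0.265  0.057]
(298, 178) [0.58  0.01  0.283]
(136, 205) [0.528 0.49  0.006]
(205, 135) [ 0.745  0.285 -0.001]
```

View pics/crop1.png

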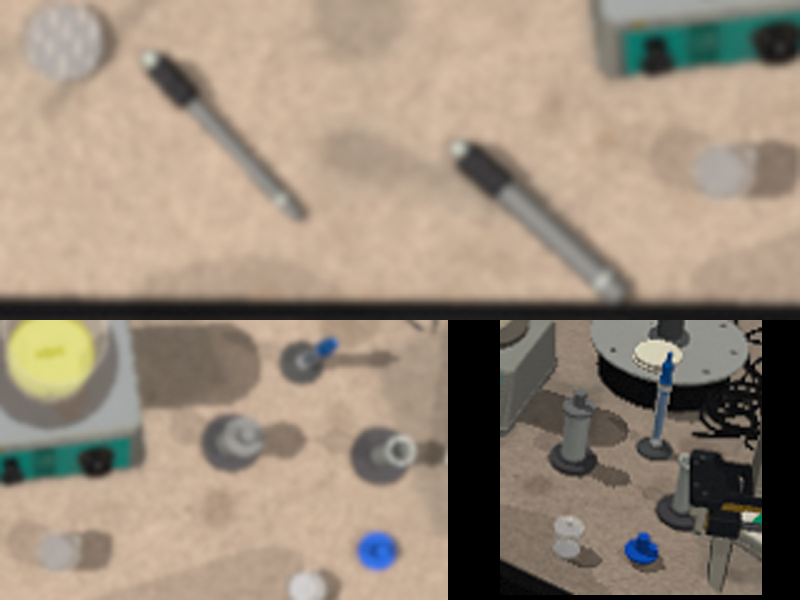

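The top crop shows the slim probe at about (175,228) and the thick probe at about (255,250), both with heads upper-left. The capped wide well is left at about (365,198), the open narrow well at about (416,203). Next I'll measure them.

```bash
cat >> h.py <<'E'
def near(P,xy,r,z0,z1):
    m=(np.hypot(P[...,0]-xy[0],P[...,1]-xy[1])<r)&(P[...,2]>z0)&(P[...,2]<z1); return P[m]
def togo(p):  # cm in tool axes
    s=readout.read_state(); R=cv2.Rodrigues(s['orientation'])[0]
    print('t',round(s['t'],2),'tcp',s['tool_pos'].round(4),'open',round(s['opening'],4),'F',s['force'].round(1)); print('R',R.round(3).tolist(),'q',s['q'].round(3))
    if p is not None: print('togo cm',((np.array(p)-s['tool_pos'])@R*100).round(2))
E
python3 - <<'E'
from h import *
c=dict(np.load('top0.npz')); P=cloud(c)
def mid(u0,u1,v0,v1,name,z0,z1):
    Q=P[v0:v1,u0:u1].reshape(-1,3); Q=Q[(Q[:,2]>z0)&(Q[:,2]<z1)]
    if len(Q): print(name,len(Q),'mid',((Q.max(0)+Q.min(0))/2).round(4),'ext',(Q.max(0)-Q.min(0)).round(3),'mean',Q.mean(0).round(4))
mid(345,385,180,215,'knob',.105,.12); mid(345,385,180,215,'flange',.085,.1);mid(345,385,180,215,'foot',.005,.015)
mid(400,432,188,215,'narrow rim',.08,.1);mid(400,432,188,215,'narrow foot',.005,.015)
mid(375,410,150,182,'electrode',.02,.2);mid(375,410,150,182,'el foot',.005,.03)
mid(378,402,238,260,'weigh',.03,.08);mid(290,314,228,246,'small beaker',.01,.08);mid(262,332,138,212,'hotplate',.1,.13);mid(262,332,138,212,'beaker',.2,.4);mid(404,426,228,246,'blue',.0,.05)
# probes: pixels darker/greyer than table
f=c['frame'].astype(int)
for n,(u0,u1,v0,v1),hw in(('slim',(148,202,200,254),.010),('thick',(228,282,224,274),.012)):
    Q=P[v0:v1,u0:u1]; g=f[v0:v1,u0:u1]; sat=g.max(2)-g.min(2)
    for nm,m,z in(('body',sat<28,hw),('head',g.max(2)<75,2*hw)):
        m=cv2.morphologyEx(m.astype(np.uint8),cv2.MORPH_OPEN,np.ones((2,2)))
        k,l,st,ce=cv2.connectedComponentsWithStats(m); i=1+st[1:,4].argmax()
        v,u=np.where(l==i); X=onplane(c,np.c_[u+u0,v+v0],z)[:,:2]; mu=X.mean(0); w,V=np.linalg.eigh(np.cov((X-mu).T)); d=V[:,1]; s=(X-mu)@d
        a,b=mu+d*s.min(),mu+d*s.max(); print(n,nm,len(u),'ends',a.round(4),b.round(4),'len',(s.max()-s.min()).round(3),'ang',np.degrees(np.arctan2(d[1],d[0])).round(1),'mu',mu.round(4),'z',np.median(Q[l==i],0).round(3))
E
```

```text
knob 26 mid [ 0.5513 -0.1941  0.1128] ext [0.015 0.016 0.014] mean [ 0.5506 -0.1944  0.1132]
flange 131 mid [ 0.5501 -0.1943  0.0925] ext [0.038 0.038 0.014] mean [ 0.5497 -0.194   0.0926]
foot 216 mid [ 0.5559 -0.2027  0.01  ] ext [0.104 0.119 0.01 ] mean [ 0.5519 -0.1943  0.0086]
narrow rim 46 mid [ 0.5369 -0.3581  0.0871] ext [0.027 0.028 0.013] mean [ 0.5377 -0.3603  0.0853]
narrow foot 232 mid [ 0.5446 -0.3581  0.01  ] ext [0.079 0.094 0.01 ] mean [ 0.5377 -0.3525  0.0097]
electrode 87 mid [ 0.6385 -0.2696  0.0935] ext [0.017 0.015 0.136] mean [ 0.6364 -0.2691  0.103 ]
el foot 174 mid [ 0.6528 -0.2881  0.0167] ext [0.096 0.104 0.023] mean [ 0.6409 -0.2747  0.0092]
weigh 127 mid [ 0.3935 -0.2699  0.0437] ext [0.036 0.035 0.023] mean [ 0.3936 -0.2702  0.0411]
small beaker 79 mid [ 0.4354 -0.0156  0.037 ] ext [0.051 0.062 0.054] mean [ 0.4334 -0.0096  0.0479]
hotplate 1235 mid [0.6246 0.0072 0.1143] ext [0.173 0.186 0.029] mean [0.6065 0.0107 0.11  ]
beaker 466 mid [0.6257 0.0097 0.2441] ext [0.092 0.096 0.086] mean [0.6342 0.0061 0.2533]
blue 256 mid [ 0.4368 -0.355   0.02  ] ext [0.052 0.066 0.04 ] mean [ 0.4358 -0.3524  0.0122]
slim body 286 ends [0.5168 0.4241] [0.3945 0.3064] len 0.17 ang -136.1 mu [0.4605 0.3699] z [0.465 0.374 0.014]
slim head 57 ends [0.5082 0.4119] [0.4816 0.3892] len 0.035 ang -139.6 mu [0.4942 0.4   ] z [0.494 0.4   0.019]
thick body 607 ends [0.4456 0.1933] [0.3114 0.0646] len 0.186 ang -136.2 mu [0.3772 0.1277] z [0.377 0.13  0.016]
thick head 110 ends [0.3286 0.0493] [0.3273 0.2066] len 0.157 ang 90.5 mu [0.328  0.1268] z [0.327 0.127 0.   ]
```

```bash
python3 -m creep '[[[0.4,0,0,0,0,8,0],[0.4,0,0,0,0,8,0],[0.4,0,0,0,0,8,0],[0.4,0,0,2,0,0,0],[0.4,0,0,4,0,0,0],[0.4,0,0,4,0,0,0],[0.4,0,0,4,0,0,0],[0.4,0,0,2,0,0,0]]]' 20; python3 -c "
from h import *
togo([.54,-.19,.2])"
```

```text
t: 0.9
tool_pos: [0.4007, -0.5522, 0.2234]
orientation: [-1.192, 1.24, -1.224]
force: [-0.1, 0.7, 0.3]
opening: 0.0559
t 0.9 tcp [ 0.4007 -0.5522  0.2234] open 0.0559 F [-0.1  0.7  0.3]
R [[-0.031, -0.005, 0.999], [-0.999, 0.009, -0.031], [-0.008, -1.0, -0.005]] q [-1.019  0.365  1.226  0.     1.56   0.584]
togo cm [-36.62   2.58  12.81]
```

```bash
python3 -m creep '[[[0.4,-4.7,0,1.6,0,0,0],[0.4,-4.7,0,1.6,0,0,0],[0.4,-4.7,0,1.6,0,0,0],[0.4,-4.7,0,1.6,0,0,0],[0.4,-4.7,0.3,1.6,0,-1,0],[0.4,-4.7,0.3,1.6,0,-1,0],[0.4,-4.7,0.3,1.6,0,0,0],[0.4,-3,0.3,1.6,0,0,0]]]'; python3 -c "
from h import *
togo([.551,-.194,.16])
c=cam('wrist');save(c,'w1');P=cloud(c)
print(-c['R'].T@c['t'])
f=c['frame']
Q=near(P,(.551,-.194),.03,.105,.125);print('knob',len(Q),((Q.max(0)+Q.min(0))/2).round(4),Q.mean(0).round(4)) if len(Q) else 0
Q=near(P,(.551,-.194),.04,.086,.1);print('fl',len(Q),((Q.max(0)+Q.min(0))/2).round(4),Q.mean(0).round(4)) if len(Q) else 0
"
```

```text
t: 1.7
tool_pos: [0.5359, -0.1923, 0.2048]
orientation: [-1.206, 1.227, -1.188]
force: [0.7, 0.1, -0.9]
opening: 0.056
t 1.7 tcp [ 0.5359 -0.1923  0.2048] open 0.056 F [ 0.7  0.1 -0.9]
R [[0.001, -0.014, 1.0], [-1.0, 0.018, 0.002], [-0.018, -1.0, -0.014]] q [-0.442  0.079  1.588  0.011  1.494  1.127]
togo cm [0.25 4.45 1.58]
[ 0.61678678 -0.19367601  0.35839784]
knob 369 [ 0.552  -0.1942  0.1109] [ 0.5531 -0.1941  0.1138]
fl 1596 [ 0.5525 -0.1942  0.0941] [ 0.5539 -0.194   0.0926]
```

View pics/w1.png

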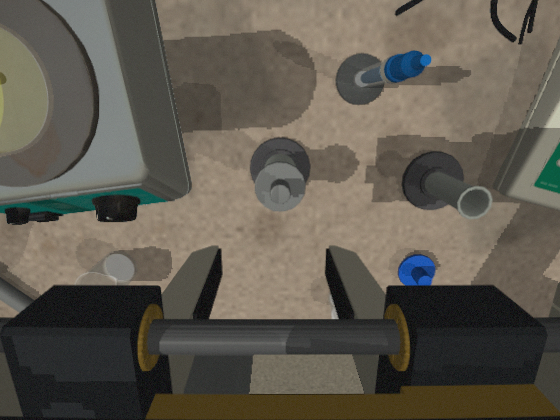

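Wrist view: grey cap centred at (280,190) on the wide well, narrow well mouth at (473,202), electrode (385,75). Cap is at (0.552,-0.194); aligning and descending.

```bash
cat >> h.py <<'E'
def lvl(down=(0,0,-1)):
    R=cv2.Rodrigues(readout.read_state()['orientation'])[0]; d=R.T@np.array(down,float)
    print('level deg',np.degrees(np.cross([0,1,0],d)).round(2))
E
python3 -m creep '[[[0.4,0.2,0,1.6,0.8,0,-1],[0.4,0,1.3,0,0,0,0],[0.4,0,1.3,0,0,0,0],[0.4,0,1.3,0,0,0,0],[0.4,0,1.3,0,0,0,0],[0.4,0,1.3,0,0,0,0],[0.4,0,1.3,0,0,0,0],[0.4,0,0,0,0,0,0]]]'; python3 -c "
from h import *
togo([.552,-.194,.108]);lvl()"
```

```text
t: 2.55
tool_pos: [0.5514, -0.1918, 0.1148]
orientation: [-1.21, 1.213, -1.202]
force: [-0.1, -0.1, -0.5]
opening: 0.056
t 2.55 tcp [ 0.5514 -0.1918  0.1148] open 0.056 F [-0.1 -0.1 -0.5]
R [[0.002, -0.005, 1.0], [-1.0, 0.004, 0.002], [-0.004, -1.0, -0.005]] q [-0.424  0.175  1.653  0.002  1.32   1.145]
togo cm [0.22 0.68 0.06]
level deg [ 0.28  0.   -0.24]
```

```bash
python3 -m creep '[[[0.4,0.2,0.3,0,0,0,0],[0.4,0,0.3,0,0,0,0],[1,0,0,0,0,0,0],[1,0,0,0,0,0,0],[1,0,0,0,0,0,0],[1,0,0,0,0,0,0],[1,0,-1,0,0,0,0],[1,0,-1,0,0,0,0]]]' 15; python3 -c "
from h import *
togo([.42,-.14,.2]);lvl()"
```

```text
t: 3.35
tool_pos: [0.5521, -0.1944, 0.1306]
orientation: [-1.21, 1.212, -1.203]
force: [0.4, -0.3, 0.5]
opening: 0.0123
t 3.35 tcp [ 0.5521 -0.1944  0.1306] open 0.0123 F [ 0.4 -0.3  0.5]
R [[0.002, -0.004, 1.0], [-1.0, 0.004, 0.002], [-0.004, -1.0, -0.004]] q [-0.427  0.162  1.637  0.002  1.347  1.141]
togo cm [ -5.49  -6.87 -13.22]
level deg [ 0.2   0.   -0.21]
```

```bash
python3 -c "
from h import *
togo(None)
c=cam('wrist');save(c,'w2');P=cloud(c)
Q=near(P,(.552,-.194),.035,.08,.135);
h=np.histogram(Q[:,2],np.arange(.08,.136,.005));print(h)
togo(None)"
```

```text
t 3.35 tcp [ 0.5521 -0.1944  0.1306] open 0.0123 F [ 0.4 -0.3  0.5]
R [[0.002, -0.004, 1.0], [-1.0, 0.004, 0.002], [-0.004, -1.0, -0.004]] q [-0.427  0.162  1.637  0.002  1.347  1.141]
(array([   0,   17, 1825,   70,   80,   82,  384,  226,  147,  201,  299]), array([0.08 , 0.085, 0.09 , 0.095, 0.1  , 0.105, 0.11 , 0.115, 0.12 ,
       0.125, 0.13 , 0.135]))
t 3.4 tcp [ 0.5531 -0.1948  0.1328] open 0.0084 F [ 1.3 -0.6  1.5]
R [[0.002, -0.001, 1.0], [-1.0, 0.003, 0.002], [-0.003, -1.0, -0.001]] q [-0.427  0.161  1.635  0.002  1.348  1.141]
```

View pics/w2.png

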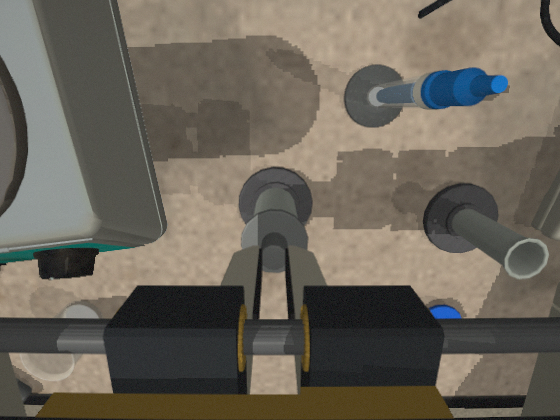

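The fingers hadn't finished closing before the lift (about 73 mm/s), so the cap is still seated, undisturbed at z≈0.093. I'll repeat with more time to close.

```bash
python3 -m creep '[[[0.65,0,0,0,0,0,0],[0.65,0,0,0,0,0,0],[0.65,0,0,0,0,0,0],[0.65,0,0,0,0,0,0],[0.65,0,0.8,0,0,0,0],[0.65,0,0.8,0,0,0,0],[0.65,0,0.8,0,0,0,0],[0.65,0,0,0,0,0,0]]]' 15; python3 -c "
from h import *
togo([.552,-.194,.108]);lvl()"
```

```text
t: 4.2
tool_pos: [0.5531, -0.1947, 0.107]
orientation: [-1.209, 1.209, -1.206]
force: [0.2, 0.4, -1.1]
opening: 0.0328
t 4.2 tcp [ 0.5531 -0.1947  0.107 ] open 0.0328 F [ 0.2  0.4 -1.1]
R [[0.002, -0.001, 1.0], [-1.0, 0.002, 0.002], [-0.002, -1.0, -0.001]] q [-0.427  0.185  1.657  0.002  1.301  1.141]
togo cm [-0.07 -0.1  -0.11]
level deg [ 0.03  0.   -0.13]
```

```bash
python3 -m creep '[[[1,0,0,0,0,0,0],[1,0,0,0,0,0,0],[1,0,0,0,0,0,0],[1,0,0,0,0,0,0],[1,0,-1,0,0,0,0],[1,0,-1,0,0,0,0],[1,0,-1,0,0,0,0],[1,0,0,0,0,0,0]]]' 15; python3 -c "
from h import *
togo([.42,-.14,.15]);lvl()
c=cam('wrist');P=cloud(c)
Q=near(P,(.552,-.194),.035,.08,.145);
print(np.histogram(Q[:,2],np.arange(.08,.146,.005))[0])"
```

```text
t: 5.0
tool_pos: [0.5536, -0.195, 0.1407]
orientation: [-1.208, 1.208, -1.207]
force: [-0.4, -0.1, -0.7]
opening: 0.0158
t 5.0 tcp [ 0.5536 -0.195   0.1407] open 0.0158 F [-0.4 -0.1 -0.7]
R [[0.002, 0.001, 1.0], [-1.0, 0.002, 0.002], [-0.002, -1.0, 0.001]] q [-0.427  0.153  1.628  0.002  1.361  1.141]
togo cm [ -5.53  -0.93 -13.35]
level deg [-0.03  0.   -0.1 ]
[  39  346    0    0    0    0    0    0   54 1450  231  342  410]
```

```bash
python3 -m creep '[[[1,-0.8,0,-2,0,0,0],[1,-0.8,0,-2,0,0,0],[1,-0.8,0,-2,0,0,0],[1,-0.8,0,-2,0,0,0],[1,-0.8,1,-2,0,0,0],[1,-0.8,2,-2,0,0,0],[1,-0.7,2,-1.2,0,0,0],[1,0,2,0,0,0,0]]]'; python3 -c "
from h import *
togo([.42,-.14,.031]);lvl()"
```

```text
t: 5.85
tool_pos: [0.4189, -0.1392, 0.0703]
orientation: [-1.206, 1.202, -1.212]
force: [1.7, 0.5, -1.4]
opening: 0.0159
t 5.85 tcp [ 0.4189 -0.1392  0.0703] open 0.0159 F [ 1.7  0.5 -1.4]
R [[0.002, 0.007, 1.0], [-1.0, -0.001, 0.002], [0.001, -1.0, 0.007]] q [-4.39e-01 -1.75e-01  2.09e+00  2.00e-03  1.22e+00  1.13e+00]
togo cm [0.07 3.93 0.08]
level deg [-0.39  0.    0.06]
```

```bash
python3 -m creep '[[[1,0,1.1,0,0,0,0],[1,0,1.1,0,0,0,0],[1,0,0.9,0,0,0,0],[1,0,0.5,0,0,0,0],[1,0,0.3,0,0,0,0],[1,0,0.1,0,0,0,0],[1,0,0,0,0,0,0],[1,0,0,0,0,0,0]]]'; python3 -c "
from h import *
togo([.42,-.14,.029]);lvl()"
```

```text
t: 6.65
tool_pos: [0.4202, -0.1397, 0.0286]
orientation: [-1.206, 1.203, -1.211]
force: [0.3, -0.0, 0.4]
opening: 0.0156
t 6.65 tcp [ 0.4202 -0.1397  0.0286] open 0.0156 F [ 0.3 -0.   0.4]
R [[0.002, 0.006, 1.0], [-1.0, -0.001, 0.002], [0.001, -1.0, 0.006]] q [-4.390e-01 -1.020e-01  2.111e+00  2.000e-03  1.127e+00  1.130e+00]
togo cm [ 0.03 -0.04 -0.02]
level deg [-0.37  0.    0.04]
```

Release and rise.

```bash
python3 -m creep '[[[0.55,0,0,0,0,0,0],[0.55,0,0,0,0,0,0],[0.55,0,0,0,0,0,0],[0.55,0,-1,0,0,0,0],[0.55,0,-3,0,0,0,0],[0.55,0,-4,0,0,0,0],[0.55,0,-4,0,0,0,0],[0.55,0,-4,0,0,0,0]]]'; python3 - <<'E'
from h import *
togo(None)
c=cam('wrist');P=cloud(c)
for n,z in(('fl',(.011,.02)),('knob',(.03,.042))):
    Q=near(P,(.42,-.14),.04,*z);print(n,len(Q),((Q.max(0)+Q.min(0))/2).round(4) if len(Q) else 0)
for xy,z,n in(((.553,-.194),(.083,.093),'wide rim'),((.537,-.36),(.083,.093),'narrow rim')):
    Q=near(P,xy,.03,*z);print(n,len(Q),((Q.max(0)+Q.min(0))/2).round(4) if len(Q) else 0)
# fit thick probe from top
c=dict(np.load('top0.npz')); f=c['frame'].astype(int); v0,v1,u0,u1=224,270,228,282
P=cloud(c)[v0:v1,u0:u1]; g=f[v0:v1,u0:u1]
m=(P[...,2]>.01)&(P[...,2]<.04)&((g.max(2)-g.min(2))<28)
k,l,st,ce=cv2.connectedComponentsWithStats(m.astype(np.uint8)); i=1+st[1:,4].argmax(); v,u=np.where(l==i)
X=onplane(c,np.c_[u+u0,v+v0],.012)[:,:2]; mu=X.mean(0); w,V=np.linalg.eigh(np.cov((X-mu).T)); d=V[:,1]; s=(X-mu)@d
print('thick',len(u),mu+d*s.min(),mu+d*s.max(),s.max()-s.min(),np.degrees(np.arctan2(d[1],d[0])))
E
```

```text
t: 7.45
tool_pos: [0.4147, -0.1376, 0.1899]
orientation: [-1.21, 1.213, -1.203]
force: [1.6, -0.7, -0.1]
opening: 0.0417
t 7.45 tcp [ 0.4147 -0.1376  0.1899] open 0.0417 F [ 1.6 -0.7 -0.1]
R [[0.002, -0.005, 1.0], [-1.0, 0.004, 0.002], [-0.004, -1.0, -0.005]] q [-0.439 -0.299  1.966  0.002  1.481  1.13 ]
fl 1052 [ 0.4195 -0.1385  0.0155]
knob 223 [ 0.4199 -0.1383  0.0343]
wide rim 760 [ 0.549  -0.1938  0.0864]
narrow rim 0 0
thick 362 [0.33882556 0.06879056] [0.45074901 0.19399556] 0.16793794172518975 48.20578419918807
```

Cap stands on the worktop and the wide bore is open. Now over the thick probe head (0.431,0.172), yaw +48°, and I'll fit a kinematic model meanwhile.

```bash
python3 -m creep '[[[0.3,-4,0,0,0,-8,0],[0.3,-4,0,0,0,-8,0],[0.3,-4,0,0,0,-8,0],[0.3,-4,0,0,0,-8,0],[0.3,-4,0,-2,0,-8,0],[0.3,-3,0,-2,0,-8,0],[0.3,-3,0,-2,0,0,0],[0.3,-2,0,-2,0,0,0]]]' 40; cat > kin.py <<'E'
import numpy as np
from scipy.optimize import least_squares
from scipy.spatial.transform import Rotation as Rn
from h import readout
def fk(q,p):
    a,b,h,L2,L3,d,e,o=p
    R=Rn.from_euler('z',q[0]); x=R.apply([a,b,h]); R=R*Rn.from_euler('y',q[1]); x=x+R.apply([e,0,L2])
    R=R*Rn.from_euler('y',q[2]); x=x+R.apply([0,0,L3]); R=R*Rn.from_euler('z',q[3])*Rn.from_euler('y',q[4]); x=x+R.apply([0,0,d]); R=R*Rn.from_euler('z',q[5]+o)
    return x,R*Rn.from_matrix([[1,0,0],[0,0,-1],[0,1,0]]).inv()  # tool y = flange z
E
python3 - <<'E'
from h import *; from kin import *
s=readout.read_state(); togo([.431,.172,.1]); lvl()
D=[([-1.2444,.1311,1.4892,0,1.523,-.0854],[.24,-.5494,.2287]),([-1.019,.365,1.226,0,1.56,.584],[.4007,-.5522,.2234]),([-.442,.079,1.588,.011,1.494,1.127],[.5359,-.1923,.2048]),([-.427,.161,1.635,.002,1.348,1.141],[.5531,-.1948,.1328]),([-.439,-.175,2.09,.002,1.22,1.13],[.4189,-.1392,.0703]),([-.439,-.102,2.111,.002,1.127,1.13],[.4202,-.1397,.0286]),([-.439,-.299,1.966,.002,1.481,1.13],[.4147,-.1376,.1899]),(s['q'],s['tool_pos'])]
R=cv2.Rodrigues(s['orientation'])[0]
for d in(.2,.3,.4):
    f=lambda p:np.concatenate([fk(q,np.r_[p[:5],d,0,0])[0]-x for q,x in D])
    r=least_squares(f,[.0,.05,.4,.4,.4]); print(d,r.x.round(4),np.abs(r.fun).max())
print('o deg',(Rn.from_matrix(R)*1 and (fk(s['q'],np.r_[r.x,d,0,0])[1].inv()*Rn.from_matrix(R)).as_rotvec(degrees=True)))
E
```

```text
t: 8.3
tool_pos: [0.2641, 0.0582, 0.202]
orientation: [-1.51, 0.551, -0.544]
force: [0.9, 0.4, -1.2]
opening: 0.0651
t 8.3 tcp [0.2641 0.0582 0.202 ] open 0.0651 F [ 0.9  0.4 -1.2]
R [[0.766, -0.008, 0.643], [-0.643, -0.007, 0.765], [-0.001, -1.0, -0.011]] q [ 0.036 -0.893  2.319 -0.007  1.724  0.734]
togo cm [ 5.47  9.98 19.56]
level deg [ 0.61  0.   -0.07]
0.2 [-0.0046  0.0515  0.0986  0.3608  0.5481] 0.014638533713285717
0.3 [-0.0049  0.0514  0.1985  0.361   0.5488] 0.015507616605994035
0.4 [-0.0051  0.0512  0.2983  0.3613  0.5495] 0.016376699498702407Traceback (most recent call last):
  File "<stdin>", line 8, in <module>
TypeError: Argument 'other' has incorrect type (expected scipy.spatial.transform._rotation.Rotation, got int)
```

The rotating axes carried it closer to the base than I meant; moving forward right away.

```bash
python3 -m creep '[[[0.3,0.5,0,2.5,0,0,0],[0.3,0.7,0,3,0,0,0],[0.3,0.7,0,3,0,0,0],[0.3,0.7,0,3,0,0,0],[0.3,0.7,0,3,0,0,0],[0.3,0.7,0,2.5,0,0,0],[0.3,0.7,0,1.5,0,0,0],[0.3,0.2,0,0,0,0,0]]]' 40; python3 - <<'E'
from h import *; from kin import *
s=readout.read_state(); togo([.431,.172,.1]); lvl()
c=cam('wrist'); save(c,'w3'); P=cloud(c); g=c['frame'].astype(int)
m=(P[...,2]>.008)&(P[...,2]<.035)&(np.hypot(P[...,0]-.395,P[...,1]-.131)<.11)
k,l,st,ce=cv2.connectedComponentsWithStats(m.astype(np.uint8)); i=1+st[1:,4].argmax(); v,u=np.where(l==i)
X=P[l==i]; mu=X[:,:2].mean(0); w,V=np.linalg.eigh(np.cov((X[:,:2]-mu).T)); d=V[:,1]; t=(X[:,:2]-mu)@d; n=(X[:,:2]-mu)@V[:,0]
print('thick',len(u),mu+d*t.min(),mu+d*t.max(),t.max()-t.min(),'w',n.max()-n.min(),np.degrees(np.arctan2(d[1],d[0])),'bbox',u.min(),u.max(),v.min(),v.max())
hd=X[g[l==i].max(1)<70]; print('dark',len(hd),np.median(hd,0),((hd.max(0)+hd.min(0))/2))
D=[([-1.2444,.1311,1.4892,0,1.523,-.0854],[.24,-.5494,.2287]),([-.427,.161,1.635,.002,1.348,1.141],[.5531,-.1948,.1328]),([-.439,-.102,2.111,.002,1.127,1.13],[.4202,-.1397,.0286]),([-.439,-.299,1.966,.002,1.481,1.13],[.4147,-.1376,.1899]),([0.036,-0.893,2.319,-0.007,1.724,0.734],[.2641,.0582,.202]),(s['q'],s['tool_pos'])]
f=lambda p:np.concatenate([fk(q,np.r_[p[:5],.3,p[5],0])[0]-x for q,x in D])
r=least_squares(f,[.0,.05,.4,.4,.4,0]); print(r.x.round(4),np.abs(r.fun).max())
E
```

```text
t: 9.1
tool_pos: [0.4337, 0.1742, 0.2077]
orientation: [-1.501, 0.54, -0.56]
force: [0.2, 0.5, -0.2]
opening: 0.0651
t 9.1 tcp [0.4337 0.1742 0.2077] open 0.0651 F [ 0.2  0.5 -0.2]
R [[0.763, 0.012, 0.646], [-0.646, -0.006, 0.763], [0.012, -1.0, 0.003]] q [ 0.279 -0.235  1.881 -0.009  1.486  0.982]
togo cm [-0.2  10.77 -0.38]
level deg [-0.19  0.    0.72]
thick 2691 [0.33950339 0.06948275] [0.45230518 0.19505527] 0.16879780931956628 w 0.023902270500292574 48.066647854414434 bbox 261 284 161 306
dark 992 [0.43131697 0.17149545 0.02346333] [0.40010871 0.13056482 0.01707433]
[-0.0007  0.0511  0.2087  0.3523  0.5521 -0.0093] 0.014340509670394741
```

Thick probe: tip (0.340,0.070), head centre (0.432,0.173), length 169 mm, which fits. Descending.

```bash
python3 -m creep '[[[0.3,0,1,-0.2,-0.2,1.7,0.7],[0.3,0,2.5,0,0,0,0],[0.3,0,2.5,0,0,0,0],[0.3,0,2.5,0,0,0,0],[0.3,0,2.5,0,0,0,0],[0.3,0,2.5,0,0,0,0],[0.3,0,1.5,0,0,0,0],[0.3,0,0.5,0,0,0,0]]]' 40; python3 -c "
from h import *
togo([.4323,.1727,.0145]);lvl()"
```

```text
t: 9.95
tool_pos: [0.4289, 0.1672, 0.0476]
orientation: [-1.487, 0.586, -0.588]
force: [-0.2, -0.3, 0.5]
opening: 0.0651
t 9.95 tcp [0.4289 0.1672 0.0476] open 0.0651 F [-0.2 -0.3  0.5]
R [[0.731, 0.002, 0.682], [-0.682, 0.002, 0.731], [0.0, -1.0, 0.003]] q [ 2.590e-01 -8.000e-02  2.050e+00  2.000e-03  1.169e+00  1.009e+00]
togo cm [-0.13  3.31  0.62]
level deg [-0.19  0.    0.01]
```

```bash
python3 -m creep '[[[0.3,-0.1,0.8,0.6,0,-1,0],[0.3,0,1.0,0,0,0,0],[0.3,0,1.0,0,0,0,0],[1,0,0.4,0,0,0,0],[1,0,0,0,0,0,0],[1,0,0,0,0,0,0],[1,0,0,0,0,0,0],[1,0,0,0,0,0,0]]]' 40; python3 -c "
from h import *
togo([.4323,.1727,.0145]);lvl()"
```

```text
t: 10.75
tool_pos: [0.4337, 0.1724, 0.0152]
orientation: [-1.488, 0.572, -0.577]
force: [0.9, -0.1, -0.5]
opening: 0.0296
t 10.75 tcp [0.4337 0.1724 0.0152] open 0.0296 F [ 0.9 -0.1 -0.5]
R [[0.742, 0.005, 0.671], [-0.671, 0.003, 0.742], [0.002, -1.0, 0.006]] q [ 2.670e-01 -1.000e-02  2.051e+00  2.000e-03  1.095e+00  1.001e+00]
togo cm [-0.13  0.07 -0.07]
level deg [-0.34  0.    0.09]
```

```bash
python3 -m creep '[[[1,0,0,0,0,0,0],[1,0,0,0,0,0,0],[1,0,-0.5,0,0,0,0],[1,0,-2,0,0,0,0],[1,0,-4,0,0,0,0],[1,0,-4.5,0,0,0,0],[1,0,-4.5,0,0,0,0],[1,0,-4,0,0,0,0]]]' 40; python3 -c "
from h import *
togo([.45,-.18,.3]);lvl()"
```

```text
t: 11.55
tool_pos: [0.4272, 0.1702, 0.2113]
orientation: [-1.497, 0.581, -0.569]
force: [0.7, 0.4, -0.8]
opening: 0.0235
t 11.55 tcp [0.4272 0.1702 0.2113] open 0.0235 F [ 0.7  0.4 -0.8]
R [[0.742, -0.008, 0.671], [-0.671, -0.0, 0.742], [-0.006, -1.0, -0.006]] q [ 0.266 -0.241  1.879  0.002  1.511  1.001]
togo cm [ 25.12  -8.88 -24.5 ]
level deg [ 0.33  0.   -0.34]
```

```bash
python3 -m creep '[[[1,2,-1,-2,0,0,0],[1,3.2,-1.2,-3.2,0,0,0],[1,3.2,-1.2,-3.2,0,0,0],[1,3.4,-1.2,-3.3,0,0,0],[1,3.4,-1.2,-3.3,0,0,0],[1,3.4,-1,-3.3,0,0,0],[1,3.4,-1,-3.3,0,0,0],[1,2,-0.5,-2,0,0,0]]]' 40; python3 -c "
from h import *
togo([.48,-.25,.3]);lvl()"
```

```text
t: 12.35
tool_pos: [0.4502, -0.1725, 0.3095]
orientation: [-1.49, 0.559, -0.575]
force: [-0.3, 1.2, -0.9]
opening: 0.0235
t 12.35 tcp [ 0.4502 -0.1725  0.3095] open 0.0235 F [-0.3  1.2 -0.9]
R [[0.748, 0.011, 0.663], [-0.663, 0.001, 0.748], [0.008, -1.0, 0.008]] q [-0.477 -0.221  1.685  0.006  1.668  0.249]
togo cm [ 7.36  0.97 -3.83]
level deg [-0.46  0.    0.43]
```

```bash
python3 -m creep '[[[1,0.9,0,-0.4,4,0,0],[1,0.9,0,-0.4,8,0,0],[1,0.9,0,-0.4,8,0,0],[1,0.9,0,-0.4,8,0,0],[1,0.9,0,-0.4,8,0,0],[1,0.9,0,0,0,0,0],[1,0.9,0,0,0,0,0],[1,0,0,0,0,0,0]]]' 40; cat > ik.py <<'E'
from h import *; from kin import *
def fit(s):
    D=[([-1.2444,.1311,1.4892,0,1.523,-.0854],[.24,-.5494,.2287]),([-.427,.161,1.635,.002,1.348,1.141],[.5531,-.1948,.1328]),([-.439,-.102,2.111,.002,1.127,1.13],[.4202,-.1397,.0286]),([-.439,-.299,1.966,.002,1.481,1.13],[.4147,-.1376,.1899]),(s['q'],s['tool_pos'])]
    f=lambda p:np.concatenate([fk(q,np.r_[p,0])[0]-x for q,x in D])
    r=least_squares(f,[.0,.05,.4,.4,.5,.3,0]); p=np.r_[r.x,0]
    R=Rn.from_rotvec(s['orientation']); A=fk(s['q'],p)[1].inv()*R; return p,A,np.abs(r.fun).max()
def ik(p,A,x,Rt,q0):
    f=lambda q:np.r_[(fk(q,p)[0]-x)*10,((fk(q,p)[1]*A).inv()*Rt).as_rotvec()]
    r=least_squares(f,q0,bounds=([-2.96,-.89,.02,-1.34,0,-2.66],[2.96,2.26,2.5,4.48,2.73,2.66])); return r.x,np.abs(r.fun).max()
E
python3 - <<'E'
from ik import *
s=readout.read_state(); togo([.549,-.194,.27])
p,A,e=fit(s); print(p.round(4),'A',A.as_rotvec(degrees=True).round(2),e)
R0=Rn.from_rotvec(s['orientation'])
for phi in(60,47,30,10):
    c,sn=np.cos(np.radians(phi)),np.sin(np.radians(phi))
    Rt=Rn.from_matrix(np.c_[[sn,-c,0],[c,sn,0],[0,0,1]])
    for x in([.48,-.25,.3],[.549,-.194,.25],[.549,-.194,.154],[.537,-.358,.25],[.537,-.358,.154]):
        q,er=ik(p,A,np.array(x),Rt,s['q']); print(phi,x,q.round(2),round(er,4))
E
```

```text
t: 13.15
tool_pos: [0.4857, -0.2376, 0.3118]
orientation: [-0.88, 0.318, -0.689]
force: [0.8, 0.1, -0.3]
opening: 0.024
t 13.15 tcp [ 0.4857 -0.2376  0.3118] open 0.024 F [ 0.8  0.1 -0.3]
R [[0.743, 0.419, 0.522], [-0.669, 0.442, 0.597], [0.019, -0.793, 0.609]] q [-0.976 -0.09   1.701  0.641  1.671 -0.229]
togo cm [1.7  7.89 3.36]
[-9.500e-03  5.170e-02  2.530e-01  3.700e-01  5.531e-01  3.620e-01
 -5.000e-04  0.000e+00] A [  -0.   -0. -180.] 0.014124206728348132
60 [0.48, -0.25, 0.3] [-1.16  0.48  1.63  1.21  2.11 -0.64] 0.0
60 [0.549, -0.194, 0.25] [-1.03  0.53  1.67  1.26  1.97 -0.69] 0.0
60 [0.549, -0.194, 0.154] [-1.03  0.69  1.64  1.21  1.92 -0.83] 0.0
60 [0.537, -0.358, 0.25] [-1.15  0.84  1.2   1.25  2.12 -0.56] 0.0
60 [0.537, -0.358, 0.154] [-1.15  0.98  1.18  1.19  2.08 -0.69] 0.0
47 [0.48, -0.25, 0.3] [-1.24  0.31  1.85  1.29  1.97 -0.64] 0.0
47 [0.549, -0.194, 0.25] [-1.08  0.36  1.9   1.36  1.83 -0.71] 0.0
47 [0.549, -0.194, 0.154] [-1.08  0.55  1.88  1.32  1.79 -0.88] 0.0
47 [0.537, -0.358, 0.25] [-1.21  0.66  1.47  1.31  1.96 -0.61] 0.0
47 [0.537, -0.358, 0.154] [-1.21  0.81  1.45  1.26  1.92 -0.75] 0.0
30 [0.48, -0.25, 0.3] [-1.31  0.05  2.14  1.41  1.79 -0.64] 0.0
30 [0.549, -0.194, 0.25] [-1.13  0.11  2.2   1.52  1.63 -0.74] 0.0
30 [0.549, -0.194, 0.154] [-1.13  0.34  2.17  1.51  1.62 -0.94] 0.0
30 [0.537, -0.358, 0.25] [-1.27  0.43  1.8   1.43  1.74 -0.67] 0.0
30 [0.537, -0.358, 0.154] [-1.27  0.61  1.78  1.41  1.72 -0.83] 0.0
10 [0.48, -0.25, 0.3] [-1.35 -0.33  2.48  1.6   1.53 -0.58] 0.0
10 [0.549, -0.194, 0.25] [-1.1  -0.21  2.5   1.75  1.37 -0.74] 0.0338
10 [0.549, -0.194, 0.154] [-1.09  0.09  2.49  1.83  1.41 -1.03] 0.0
10 [0.537, -0.358, 0.25] [-1.28  0.14  2.16  1.65  1.48 -0.73] 0.0
10 [0.537, -0.358, 0.154] [-1.28  0.37  2.13  1.67  1.5  -0.93] 0.0
```

IK says φ≈47° horizontal pose is reachable at both wells. Finish the tilt.

```bash
python3 -m creep '[[[1,0,0,0,8,0,0],[1,0,0,0,8,0,0],[1,0,0,0,8,0,0],[1,0,0,0,8,0,0],[1,0,0,0,8,0,0],[1,0,0,0,8,0,0],[1,0,0,0,4,0,0],[1,0,0,0,0,0,0]]]' 40; cat >> h.py <<'E'
def vert(): # small turn (tool deg) bringing tool z to world up, given held probe axis = -tool z
    R=cv2.Rodrigues(readout.read_state()['orientation'])[0]; u=R.T@np.array([0,0,1.])
    print('vert deg',np.degrees(np.cross([0,0,1],u)).round(2))
E
python3 - <<'E'
from ik import *
s=readout.read_state(); togo([.549,-.194,.28]);vert()
p,A,e=fit(s); print(p.round(4),e)
c=cam('scene');save(c,'s2')
P=cloud(c)
Q=near(P,s['tool_pos'][:2],.05,.1,.27);print(len(Q),Q.mean(0) if len(Q) else 0)
E
```

```text
t: 13.95
tool_pos: [0.4939, -0.2278, 0.3219]
orientation: [-0.011, -0.037, -0.7]
force: [-0.3, -0.4, -1.7]
opening: 0.0239
t 13.95 tcp [ 0.4939 -0.2278  0.3219] open 0.0239 F [-0.3 -0.4 -1.7]
R [[0.764, 0.645, -0.031], [-0.644, 0.765, 0.023], [0.038, 0.002, 0.999]] q [-1.191  0.356  1.768  1.299  1.985 -0.648]
togo cm [ 1.88  6.13 -4.28]
vert deg [-0.12  2.18  0.  ]
[-2.020e-02  4.990e-02  2.840e-01  3.520e-01  5.593e-01  3.736e-01
 -1.000e-04  0.000e+00] 0.012438491026086518
0 0
```

View pics/s2.png

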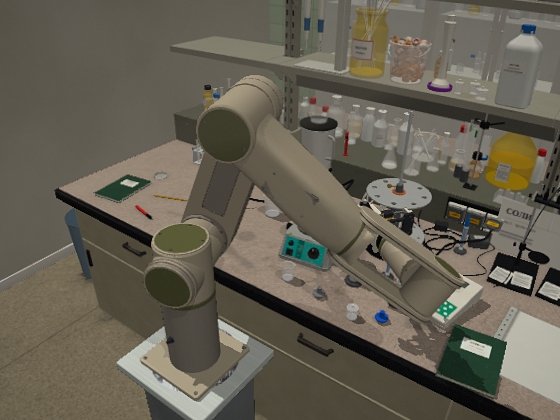

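The arm's forearm hides the gripper from the scene camera (probe not visible near (380,235)); use the wrist camera instead.

```bash
python3 -m creep '[[[1,0,0,0,0,2,0],[1,0.6,2,-1,0,0,0],[1,0.6,2,-1,0,0,0],[1,0.6,1.5,-1,0,0,0],[1,0,0.5,-1,0,0,0],[1,0,0,0,0,0,0],[1,0,0,0,0,0,0],[1,0,0,0,0,0,0]]]' 40; python3 - <<'E'
from h import *
s=readout.read_state(); togo([.549,-.194,.26]);vert()
R=cv2.Rodrigues(s['orientation'])[0]
c=cam('wrist');P=cloud(c);np.savez('w4.npz',**c)
L=(P-s['tool_pos'])@R
m=(abs(L[...,0])<.02)&(abs(L[...,1])<.03)&(L[...,2]<.05)&(L[...,2]>-.15)&(c['depth']>0)
v,u=np.where(m);print(m.sum(),u.min(),u.max(),v.min(),v.max())
Q=L[m]
for a in np.arange(-.15,.05,.01):
    q=Q[(Q[:,2]>=a)&(Q[:,2]<a+.01)]
    if len(q)>5: print(a.round(3),len(q),'x',q[:,0].min().round(4),q[:,0].max().round(4),'y',np.percentile(q[:,1],[5,50]).round(4))
t=cam('top'); 
im=np.vstack([c['frame'][:,:,::-1][:,:]]) ; T=cv2.resize(t['frame'][150:240,330:430,::-1],(467,420),interpolation=cv2.INTER_CUBIC)
cv2.imwrite('pics/w4.png',cv2.resize(np.hstack([im,T]),None,fx=.77,fy=.77))
E
```

```text
t: 14.8
tool_pos: [0.5519, -0.1891, 0.2899]
orientation: [-0.038, -0.013, -0.682]
force: [0.6, 0.7, -2.2]
opening: 0.0237
t 14.8 tcp [ 0.5519 -0.1891  0.2899] open 0.0237 F [ 0.6  0.7 -2.2]
R [[0.777, 0.63, 0.0], [-0.63, 0.776, 0.04], [0.025, -0.031, 0.999]] q [-1.065  0.397  1.76   1.326  1.869 -0.653]
togo cm [ 0.01 -0.47 -3.  ]
vert deg [ 1.78  1.41 -0.  ]
7570 228 324 215 393
-0.08 222 x -0.0105 0.0088 y [-0.005  -0.0025]
-0.07 492 x -0.011 0.0092 y [-0.0053 -0.0038]
-0.06 504 x -0.0109 0.0091 y [-0.0055 -0.0039]
-0.05 124 x -0.0088 0.0065 y [-0.006  -0.0047]
-0.03 172 x -0.0129 0.0099 y [-0.0079 -0.0066]
-0.02 818 x -0.0128 0.0111 y [-0.0087 -0.0077]
-0.01 1009 x -0.0129 0.0111 y [-0.0216 -0.008 ]
0.0 2448 x -0.02 0.02 y [-0.0277 -0.0084]
0.01 1310 x -0.0128 0.0189 y [-0.0087 -0.0065]
0.02 465 x -0.0065 0.0049 y [-0.0024 -0.0006]
```

View pics/w4.png

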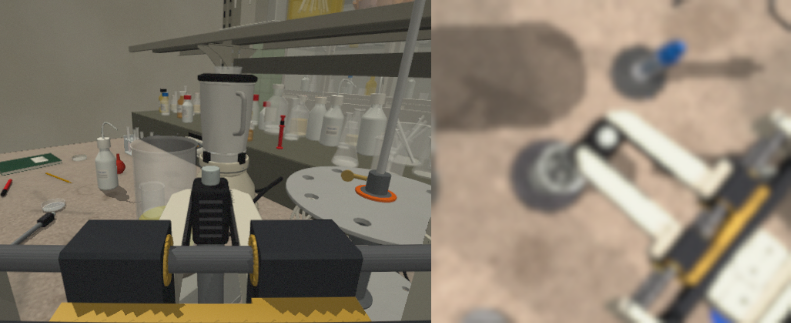

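Left: probe held upright (head at (210,210)), clear of everything. Right (top camera): the wide-well rim is partly behind the fingers at crop (555,165). Backing off a little, levelling, then measuring the rims from the top camera.

```bash
python3 -m creep '[[[1,0,-2,0,1.7,0,0],[1,0,-2,0,0,1.4,0],[1,0,-2,0,0,0,0],[1,0,0,0,0,0,0],[1,0,0,0,0,0,0],[1,0,0,0,0,0,0],[1,0,0,0,0,0,0],[1,0,0,0,0,0,0]]]' 40; cat > rim.py <<'E'
from h import *
from scipy.optimize import least_squares
def rim(c,xy,ro,z0=.082,z1=.094):
    P=cloud(c); Q=near(P,xy,.028,z0,z1); 
    if len(Q)<15: print('few',len(Q)); return
    q=Q[:,:2]; h=cv2.convexHull(q.astype(np.float32)).reshape(-1,2)
    r=least_squares(lambda p:np.hypot(q[:,0]-p[0],q[:,1]-p[1])-p[2],[*xy,ro-.003],loss='soft_l1',f_scale=.001)
    (cx,cy),rr=cv2.minEnclosingCircle(h); print('rim n',len(q),'lsq',r.x.round(4),'enc',round(cx,4),round(cy,4),round(rr,4),'z',np.median(Q[:,2]).round(4))
E
python3 - <<'E'
from rim import *
s=readout.read_state(); togo(None);vert()
t=cam('top'); np.savez('top2.npz',**t)
for xy,ro in(((.551,-.194),.0195),((.537,-.359),.015)): rim(t,xy,ro)
im=cv2.resize(t['frame'][150:240,330:430,::-1],None,fx=6,fy=6,interpolation=cv2.INTER_CUBIC)
g=cv2.cvtColor(t['frame'],cv2.COLOR_RGB2HSV)
# foot: dark pixels at z=.01
P=cloud(t)
for xy in((.551,-.194),(.537,-.359)):
    Q=onplane(t,np.argwhere(np.ones(g.shape[:2],bool))[:,::-1],.01).reshape(420,560,3)
    m=(np.hypot(Q[...,0]-xy[0],Q[...,1]-xy[1])<.045)&(P[...,2]>.0055)&(P[...,2]<.0135)&(t['frame'].max(2)<95)
    k=P[m][:,:2];r=least_squares(lambda p:np.maximum(np.hypot(k[:,0]-p[0],k[:,1]-p[1])-.032,0),xy) if len(k) else None
    (cx,cy),rr=cv2.minEnclosingCircle(k.astype(np.float32)); print('foot',len(k),round(cx,4),round(cy,4),round(rr,4))
cv2.imwrite('pics/t2.png',im)
E
```

```text
t: 15.7
tool_pos: [0.5121, -0.2385, 0.2917]
orientation: [-0.001, -0.0, -0.684]
force: [-1.1, -1.0, -1.4]
opening: 0.0238
t 15.7 tcp [ 0.5121 -0.2385  0.2917] open 0.0238 F [-1.1 -1.  -1.4]
R [[0.775, 0.632, 0.0], [-0.632, 0.775, 0.001], [0.001, -0.001, 1.0]] q [-1.165  0.459  1.697  1.29   1.966 -0.642]
vert deg [ 0.05  0.03 -0.  ]
rim n 50 lsq [ 0.5506 -0.194   0.017 ] enc 0.5504 -0.1945 0.0192 z 0.087
rim n 44 lsq [ 0.537  -0.358   0.0124] enc 0.5378 -0.3582 0.0149 z 0.0853
foot 55 0.5488 -0.1929 0.0268
foot 9 0.5364 -0.3391 0.0205
```

View pics/t2.png

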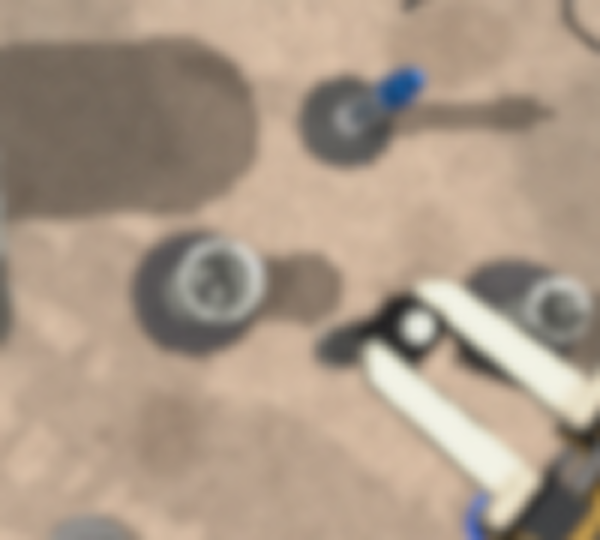

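Top crop: open wide bore at (217,280), narrow bore at (558,308), probe plug's bright end at (418,326). I'll use the plug in this same image to tie the probe to the camera frame.

```bash
python3 - <<'E'
from rim import *
t=dict(np.load('top2.npz')); s=readout.read_state(); R=cv2.Rodrigues(s['orientation'])[0]
g=t['frame'].astype(int).min(2)[196:213,392:408]; 
m=(g>120).astype(np.uint8);k,l,st,ce=cv2.connectedComponentsWithStats(m); print(st[1:],ce[1:]+[392,196])
P=cloud(t); Q=near(P,s['tool_pos'][:2]+R[:2,1]*.004,.014,.29,.34);print(len(Q),np.percentile(Q[:,2],[50,90,100]),)
Q=Q[Q[:,2]>.312];print('plug cloud',len(Q),((Q.max(0)+Q.min(0))/2),'L',(((Q.max(0)+Q.min(0))/2-s['tool_pos'])@R))
print('plug px',onplane(t,[(418/6+330-.5,326/6+150-.5)],.318)[0],'pred',s['tool_pos']+R@[-.0009,.003,.027])
E
```

```text
[[  0   0  16  11 111]
 [  0  11  16   6  63]] [[401.04504505 200.09009009]
 [398.87301587 210.17460317]]
96 [0.30888649 0.31742219 0.32422214]
plug cloud 22 [ 0.51437486 -0.23687541  0.31844638] L [0.00079042 0.00258033 0.02672583]
plug px [ 0.51356112 -0.23551324  0.318     ] pred [ 0.51333039 -0.23548133  0.31871922]
```

```bash
python3 -m creep '[[[1,0.2,1.3,0,0,0,0],[1,0,1.3,0,0,0,0],[1,0,1.3,0,0,0,0],[1,0,1.3,0,0,0,0],[1,0,0.1,-1.5,0,0,0],[1,0,0,-1.5,0,0,0],[1,0,0,-0.7,0,0,0],[1,0,0,0,0,0,0]]]' 40; python3 -c "
from h import *
togo([.5474,-.1988,.235]);vert()"
```

```text
t: 16.55
tool_pos: [0.5508, -0.1921, 0.2506]
orientation: [-0.001, 0.001, -0.681]
force: [-0.3, -0.0, -0.8]
opening: 0.0236
t 16.55 tcp [ 0.5508 -0.1921  0.2506] open 0.0236 F [-0.3 -0.  -0.8]
R [[0.777, 0.629, 0.001], [-0.629, 0.777, 0.0], [-0.001, -0.001, 1.0]] q [-1.069  0.497  1.742  1.322  1.871 -0.706]
togo cm [ 0.16 -0.73 -1.56]
vert deg [ 0.06 -0.05  0.  ]
```

```bash
python3 -m creep '[[[1,0.1,-0.4,0,0,0,0],[1,0.1,-0.3,0,0,0,0],[1,0,0,0,0,0,0],[1,0,0,-0.4,0,0,0],[1,0,0,-0.3,0,0,0],[1,0,0,0,0,0,0],[1,0,0,0,0,0,0],[1,0,0,0,0,0,0]]]' 40; python3 -c "
from h import *
togo([.5474,-.1988,.235]);vert()"
```

```text
t: 17.35
tool_pos: [0.5473, -0.2015, 0.2434]
orientation: [-0.001, 0.0, -0.683]
force: [0.8, 0.7, -1.0]
opening: 0.0236
t 17.35 tcp [ 0.5473 -0.2015  0.2434] open 0.0236 F [ 0.8  0.7 -1. ]
R [[0.775, 0.631, 0.001], [-0.631, 0.775, 0.001], [0.0, -0.001, 1.0]] q [-1.083  0.522  1.725  1.312  1.878 -0.717]
togo cm [-0.16  0.22 -0.84]
vert deg [ 0.05  0.   -0.  ]
```

```bash
python3 -m creep '[[[1,-0.1,0.2,0,0,0,0],[1,0,0,0,0,0,0],[1,0,0,-0.5,0,0,0],[1,0,0,-0.5,0,0,0],[1,0,0,-0.5,0,0,0],[1,0,0,0,0,0,0],[1,0,0,0,0,0,0],[1,0,0,0,0,0,0]]]' 40; python3 -c "
from h import *
togo([.5474,-.1988,.157]);vert()
t=cam('top');P=cloud(t);s=readout.read_state();R=cv2.Rodrigues(s['orientation'])[0]
Q=near(P,s['tool_pos'][:2]+R[:2,1]*.004,.014,s['tool_pos'][2]+.021,.4);m=(Q.max(0)+Q.min(0))/2;print(m,(m-s['tool_pos'])@R,len(Q))"
```

```text
t: 18.15
tool_pos: [0.5478, -0.1988, 0.2268]
orientation: [-0.001, 0.001, -0.683]
force: [0.1, -0.7, -1.2]
opening: 0.0238
t 18.15 tcp [ 0.5478 -0.1988  0.2268] open 0.0238 F [ 0.1 -0.7 -1.2]
R [[0.776, 0.631, 0.001], [-0.631, 0.776, 0.0], [-0.001, -0.001, 1.0]] q [-1.079  0.552  1.724  1.306  1.869 -0.744]
togo cm [-0.03 -0.02 -6.98]
vert deg [ 0.04 -0.03  0.  ]
[ 0.54970398 -0.1946511   0.25311166] [-0.00116921  0.00434473  0.026294  ] 25
```

```bash
python3 -m creep '[[[1,0,0,-0.6,0,0,0],[1,0,0,-0.7,0,0,0],[1,0,0,-0.7,0,0,0],[1,0,0,-0.7,0,0,0],[1,0,0,-0.7,0,0,0],[1,0,0,-0.7,0,0,0],[1,0,0,0,0,0,0],[1,0,0,0,0,0,0]]]' 40; python3 -c "
from h import *
togo([.5474,-.1988,.157]);vert()"
```

```text
t: 19.0
tool_pos: [0.5477, -0.1987, 0.1815]
orientation: [-0.0, 0.001, -0.683]
force: [0.7, 0.2, -0.4]
opening: 0.0238
t 19.0 tcp [ 0.5477 -0.1987  0.1815] open 0.0238 F [ 0.7  0.2 -0.4]
R [[0.776, 0.631, 0.001], [-0.631, 0.776, -0.0], [-0.001, -0.001, 1.0]] q [-1.08   0.647  1.698  1.286  1.85  -0.813]
togo cm [-0.02 -0.03 -2.45]
vert deg [ 0.04 -0.07  0.  ]
```

```bash
python3 -m creep '[[[1,0,0,-0.5,0,0,0],[1,0,0,-0.5,0,0,0],[1,0,0,-0.5,0,0,0],[1,0,0,-0.4,0,0,0],[1,0,0,-0.3,0,0,0],[1,0,0,-0.2,0,0,0],[1,0,0,0,0,0,0],[1,0,0,0,0,0,0]]]' 40; python3 -c "
from h import *
togo([.5474,-.1988,.157]);vert()"
```

```text
t: 19.8
tool_pos: [0.5479, -0.1992, 0.1567]
orientation: [-0.0, -0.001, -0.683]
force: [-0.0, -0.3, 0.1]
opening: 0.0238
t 19.8 tcp [ 0.5479 -0.1992  0.1567] open 0.0238 F [-0.  -0.3  0.1]
R [[0.776, 0.631, -0.001], [-0.631, 0.776, 0.0], [0.001, 0.0, 1.0]] q [-1.08   0.703  1.678  1.277  1.841 -0.851]
togo cm [-0.06 -0.    0.03]
vert deg [-0.01  0.05  0.  ]
```

```bash
python3 -m creep '[[[1,0,0,-0.1,0,0,0],[1,0,0,-0.1,0,0,0],[1,0,0,-0.1,0,0,0],[1,0,0,0,0,0,0],[1,0,0,0,0,0,0],[1,0,0,0,0,0,0],[1,0,0,0,0,0,0],[1,0,0,0,0,0,0]]]' 40; python3 -c "
from h import *
togo(None)
t=cam('top');P=cloud(t);s=readout.read_state();R=cv2.Rodrigues(s['orientation'])[0]
Q=near(P,s['tool_pos'][:2]+R[:2,1]*.004,.014,s['tool_pos'][2]+.018,.4);m=(Q.max(0)+Q.min(0))/2;print(m,Q[:,2].max(),np.median(Q[:,2]),len(Q))"
```

```text
t: 20.6
tool_pos: [0.548, -0.1996, 0.1566]
orientation: [0.002, -0.005, -0.682]
force: [-0.9, 0.1, 0.7]
opening: 0.0237
t 20.6 tcp [ 0.548  -0.1996  0.1566] open 0.0237 F [-0.9  0.1  0.7]
R [[0.776, 0.63, -0.006], [-0.63, 0.776, 0.0], [0.005, 0.003, 1.0]] q [-1.08   0.707  1.675  1.278  1.843 -0.855]
[ 0.54975823 -0.19614164  0.18229033] 0.1898398059957107 0.1780840037666207 34
```

The probe won't go lower, and the plug is at z≈0.18 as expected for seated. Release and back out.

```bash
python3 -m creep '[[[0.5,0,0,0,0,0,0],[0.5,0,0,0,0,0,0],[0.5,0,0,0,0,0,0],[0.5,0,0,0,0,0,0],[0.5,0,-2,0,0,0,0],[0.5,0,-3,0,0,0,0],[0.5,0,-3,0,0,0,0],[0.5,0,0,0,0,0,0]]]' 40; python3 - <<'E'
from rim import *
togo([.4,-.1,.3])
t=cam('top');P=cloud(t)
Q=near(P,(.5505,-.1942),.03,.16,.22); print('head/plug',len(Q),Q[:,2].max(),((Q.max(0)+Q.min(0))/2)); rim(t,(.5505,-.1942),.0195)
Q=near(P,(.42,-.139),.03,.01,.05); print('cap',len(Q),((Q.max(0)+Q.min(0))/2))
E
```

```text
t: 21.45
tool_pos: [0.4962, -0.2623, 0.1558]
orientation: [0.001, -0.004, -0.68]
force: [1.1, 1.2, -0.1]
opening: 0.0464
t 21.45 tcp [ 0.4962 -0.2623  0.1558] open 0.0464 F [ 1.1  1.2 -0.1]
R [[0.778, 0.628, -0.004], [-0.628, 0.778, 0.0], [0.004, 0.002, 1.0]] q [-1.203  0.759  1.587  1.189  1.938 -0.849]
togo cm [-17.63   6.61  14.46]
head/plug 87 0.19004204306398265 [ 0.54901259 -0.19562153  0.17505635]
rim n 41 lsq [ 0.5508 -0.1944  0.0167] enc 0.5507 -0.194 0.0191 z 0.0874
cap 143 [ 0.41794635 -0.13783157  0.02461493]
```

```bash
python3 -m creep '[[[0.5,0,-1,4,0,0,0],[0.5,0,0,4.5,0,0,0],[0.5,0,0,4.5,0,0,0],[0.5,0,0,2,-4,0,0],[0.5,0,0,0,-8,0,0],[0.5,0,0,0,-8,0,0],[0.5,0,0,0,-8,0,0],[0.5,0,0,0,-8,0,0]]]' 40; python3 -c "
from h import *
togo([.42,-.1,.3]);lvl()"
```

```text
t: 22.3
tool_pos: [0.4913, -0.2628, 0.304]
orientation: [-0.605, 0.228, -0.652]
force: [0.3, 0.8, 0.2]
opening: 0.0466
t 22.3 tcp [ 0.4913 -0.2628  0.304 ] open 0.0466 F [0.3 0.8 0.2]
R [[0.778, 0.5, 0.381], [-0.629, 0.631, 0.454], [-0.013, -0.593, 0.805]] q [-1.101  0.129  1.628  0.849  1.794 -0.398]
togo cm [-15.77   6.94   4.36]
level deg [-46.14   0.    -0.76]
```

```bash
python3 -m creep '[[[0.3,0,0,0,-8,0,0],[0.3,0,0,0,-8,0,0],[0.3,0,0,0,-8,0,0],[0.3,0,0,0,-8,0,0],[0.3,0,0,0,-8,0,0],[0.3,0,0,0,-6,0,0],[0.3,0,0,0,0,0,0],[0.3,0,0,0,0,0,0]]]' 40; python3 - <<'E'
from h import *
togo([.494,.398,.3]);lvl()
t=cam('top');save(t,'t3');np.savez('top3.npz',**t)
E
```

```text
t: 23.1
tool_pos: [0.4963, -0.2548, 0.3103]
orientation: [-1.41, 0.485, -0.546]
force: [-0.4, 0.4, -0.9]
opening: 0.0652
t 23.1 tcp [ 0.4963 -0.2548  0.3103] open 0.0652 F [-0.4  0.4 -0.9]
R [[0.785, 0.068, 0.616], [-0.62, 0.077, 0.781], [0.005, -0.995, 0.103]] q [-0.634 -0.024  1.506  0.103  1.651  0.042]
togo cm [-40.63   6.07  50.74]
level deg [-5.89  0.    0.3 ]
```

```bash
python3 -m creep '[[[0.3,0,0,0,-5.8,0,0.3],[0.3,-2.5,0,2.3,0,0,0],[0.3,-3.3,0,3.3,0,0,0],[0.3,-3.3,0,3.3,0,0,0],[0.3,-3.3,0,3.4,0,0,0],[0.3,-3.2,0,3.7,0,0,0],[0.3,-3.2,0,3.7,0,0,0],[0.3,-3.2,0,3.7,0,0,0]]]' 40; python3 -c "
from h import *
togo([.494,.398,.25]);lvl()"
```

```text
t: 23.95
tool_pos: [0.4648, 0.0654, 0.3034]
orientation: [-1.487, 0.555, -0.527]
force: [0.2, -0.7, 0.6]
opening: 0.0648
t 23.95 tcp [0.4648 0.0654 0.3034] open 0.0648 F [ 0.2 -0.7  0.6]
R [[0.769, -0.011, 0.639], [-0.639, 0.02, 0.769], [-0.022, -1.0, 0.008]] q [ 0.015 -0.238  1.711  0.02   1.68   0.71 ]
togo cm [-18.88   5.98  27.4 ]
level deg [-0.47  0.   -1.23]
```

```bash
python3 -m creep '[[[0.3,-2.6,0.6,3.8,0,0,-1.2],[0.3,-2.6,0.6,3.8,0,0,0],[0.3,-2.6,0.6,3.8,0,0,0],[0.3,-2.6,0.6,3.8,0,0,0],[0.3,-2.6,0.6,3.8,0,0,0],[0.3,-2.6,0.6,3.8,0,0,0],[0.3,-1.5,0.3,2,0,0,0],[0.3,0,0,0,0,0,0]]]' 40; python3 - <<'E'
from h import *
togo([.494,.398,.1]);lvl()
c=cam('wrist'); P=cloud(c)
m=(P[...,2]>.007)&(P[...,2]<.03)&(np.hypot(P[...,0]-.455,P[...,1]-.365)<.1)
k,l,st,ce=cv2.connectedComponentsWithStats(m.astype(np.uint8)); i=1+st[1:,4].argmax()
X=P[l==i]; mu=X[:,:2].mean(0); w,V=np.linalg.eigh(np.cov((X[:,:2]-mu).T)); d=V[:,1]; d=d*np.sign(d[0]); t=(X[:,:2]-mu)@d; n=(X[:,:2]-mu)@V[:,0]
e=mu+d*t.max()
print('slim',len(X),'tip',mu+d*t.min(),'plug',e,t.max()-t.min(),'w',n.max()-n.min(),'ang',np.degrees(np.arctan2(d[1],d[0])),'head',e-.03*d, 'zmax',np.percentile(X[:,2],99))
E
```

```text
t: 24.75
tool_pos: [0.4904, 0.3755, 0.2589]
orientation: [-1.486, 0.563, -0.536]
force: [-0.3, -0.6, -0.3]
opening: 0.0649
t 24.75 tcp [0.4904 0.3755 0.2589] open 0.0649 F [-0.3 -0.6 -0.3]
R [[0.762, -0.011, 0.647], [-0.647, 0.019, 0.762], [-0.021, -1.0, 0.007]] q [0.557 0.166 1.397 0.022 1.579 1.261]
togo cm [-0.85 15.92  1.84]
level deg [-0.39  0.   -1.19]
slim 1495 tip [0.39652834 0.31171331] plug [0.5192195  0.42906212] 0.1697759245687953 w 0.020010745740386353 ang 43.72502804732404 head [0.49753955 0.40832618] zmax 0.02180614579338816
```

```bash
python3 -m creep '[[[0.3,0,0,0,-0.4,6,-1.2],[0.3,-0.9,2,1.4,0,0,0],[0.3,-0.9,3,1.4,0,0,0],[0.3,0,3.5,0,0,0,0],[0.3,0,3.5,0,0,0,0],[0.3,0,3.5,0,0,0,0],[0.3,0,2.5,0,0,0,0],[0.3,0,1,0,0,0,0]]]' 40; python3 -c "
from h import *
togo([.4975,.4083,.0145]);lvl()"
```

```text
t: 25.6
tool_pos: [0.5052, 0.3917, 0.0651]
orientation: [-1.469, 0.655, -0.647]
force: [0.1, -0.1, -0.9]
opening: 0.065
t 25.6 tcp [0.5052 0.3917 0.0651] open 0.065 F [ 0.1 -0.1 -0.9]
R [[0.672, -0.003, 0.74], [-0.74, 0.004, 0.672], [-0.005, -1.0, 0.0]] q [0.576 0.363 1.526 0.005 1.253 1.408]
togo cm [-1.72  5.07  0.54]
level deg [-0.01  0.   -0.3 ]
```

```bash
python3 -m creep '[[[0.3,-0.8,0,0.3,0,-1.4,0],[0.3,-0.8,0.8,0.3,0,0,0],[0.3,0,0.8,0,0,0,0],[0.3,0,0.8,0,0,0,0],[0.3,0,0.5,0,0,0,0],[0.3,0,0,0,0,0,0],[0.3,0,0,0,0,0,0],[0.3,0,0,0,0,0,0]]]' 40; python3 -c "
from h import *
togo([.4975,.4083,.0145]);lvl()"
```

```text
t: 26.4
tool_pos: [0.5012, 0.4079, 0.0385]
orientation: [-1.469, 0.635, -0.63]
force: [0.2, -0.6, -0.4]
opening: 0.0653
t 26.4 tcp [0.5012 0.4079 0.0385] open 0.0653 F [ 0.2 -0.6 -0.4]
R [[0.69, -0.0, 0.724], [-0.724, 0.008, 0.689], [-0.006, -1.0, 0.005]] q [0.6   0.407 1.523 0.007 1.207 1.408]
togo cm [-0.27  2.4  -0.26]
level deg [-0.31  0.   -0.32]
```

```bash
python3 -m creep '[[[0.3,-0.25,0.6,-0.3,0,0,0],[0.3,0,0.7,0,0,0,0],[0.3,0,0.7,0,0,0,0],[1,0,0.3,0,0,0,0],[1,0,0,0,0,0,0],[1,0,0,0,0,0,0],[1,0,0,0,0,0,0],[1,0,0,0,0,0,0]]]' 40; python3 -c "
from h import *
togo([.4975,.4083,.0145]);lvl()"
```

```text
t: 27.2
tool_pos: [0.4971, 0.4078, 0.0136]
orientation: [-1.469, 0.635, -0.63]
force: [0.2, -0.7, 0.8]
opening: 0.0293
t 27.2 tcp [0.4971 0.4078 0.0136] open 0.0293 F [ 0.2 -0.7  0.8]
R [[0.689, 0.0, 0.724], [-0.724, 0.008, 0.689], [-0.006, -1.0, 0.006]] q [0.604 0.43  1.543 0.007 1.164 1.411]
togo cm [-0.01 -0.09  0.06]
level deg [-0.32  0.   -0.32]
```

```bash
python3 -m creep '[[[1,0,0,0,0,0,0],[1,0,0,0,0,0,0],[1,0,0,0,0,0,0],[1,0,-0.5,0,0,0,0],[1,0,-2,0,0,0,0],[1,0,-4,0,0,0,0],[1,0,-4.5,0,0,0,0],[1,0,-4.5,0,0,0,0]]]' 40; python3 -c "
from h import *
togo([.44,.05,.36]);lvl()"
```

```text
t: 28.0
tool_pos: [0.4918, 0.4029, 0.1642]
orientation: [-1.484, 0.644, -0.624]
force: [0.4, 0.3, -1.4]
opening: 0.0196
t 28.0 tcp [0.4918 0.4029 0.1642] open 0.0196 F [ 0.4  0.3 -1.4]
R [[0.689, -0.014, 0.724], [-0.724, -0.002, 0.689], [-0.008, -1.0, -0.012]] q [0.602 0.275 1.444 0.006 1.436 1.411]
togo cm [ 21.83 -19.42 -28.32]
level deg [ 0.69  0.   -0.48]
```

```bash
python3 -m creep '[[[1,1.5,-2,-2,0,0,0],[1,2.5,-2,-3.3,0,0,0],[1,2.6,-2,-3.5,0,0,0],[1,2.6,-2,-3.5,0,0,0],[1,2.6,-2,-3.5,0,0,0],[1,2.6,-2,-3.5,0,0,0],[1,2.6,-2,-3.5,0,0,0],[1,2.8,-2,-3,0,0,0]]]' 40; python3 -c "
from h import *
togo([.47,-.32,.33]);lvl()"
```

```text
t: 28.8
tool_pos: [0.4418, 0.0765, 0.3399]
orientation: [-1.473, 0.627, -0.625]
force: [1.4, 0.4, -0.7]
opening: 0.0199
t 28.8 tcp [0.4418 0.0765 0.3399] open 0.0199 F [ 1.4  0.4 -0.7]
R [[0.695, 0.001, 0.719], [-0.719, 0.006, 0.695], [-0.004, -1.0, 0.004]] q [ 0.053 -0.305  1.7    0.006  1.746  0.855]
togo cm [ 30.46   0.77 -25.55]
level deg [-0.25  0.   -0.21]
```

```bash
python3 -m creep '[[[1,3.8,0,-3.1,0,0,0],[1,3.8,0,-3.1,0,0,0],[1,3.8,0,-3.1,0,0,0],[1,3.8,0.3,-3.1,0,0,0],[1,3.8,0.3,-3.1,0,0,0],[1,3.8,0.3,-3.1,0,0,0],[1,3.8,0,-3.1,0,0,0],[1,3,0,-2.5,0,0,0]]]' 40; python3 -c "
from h import *
togo([.48,-.36,.33]);lvl()"
```

```text
t: 29.6
tool_pos: [0.4719, -0.314, 0.3402]
orientation: [-1.469, 0.612, -0.638]
force: [0.2, 0.3, -0.1]
opening: 0.0198
t 29.6 tcp [ 0.4719 -0.314   0.3402] open 0.0198 F [ 0.2  0.3 -0.1]
R [[0.696, 0.019, 0.718], [-0.718, 0.002, 0.696], [0.012, -1.0, 0.015]] q [-0.686  0.007  1.418  0.014  1.703  0.116]
togo cm [ 3.85  1.03 -2.63]
level deg [-0.85  0.    0.67]
```

```bash
python3 -m creep '[[[1,0,0,0,5,0,0],[1,0,0,0,8,0,0],[1,0,0,0,8,0,0],[1,0,0,0,8,0,0],[1,0,0,0,8,0,0],[1,0,0,0,8,0,0],[1,0,0,0,0,0,0],[1,0,0,0,0,0,0]]]' 40; python3 -c "
from h import *
togo([.48,-.40,.33]);lvl((.68,.73,0))"
```

```text
t: 30.4
tool_pos: [0.4705, -0.3217, 0.3432]
orientation: [-0.711, 0.284, -0.778]
force: [0.1, 0.1, -0.5]
opening: 0.0201
t 30.4 tcp [ 0.4705 -0.3217  0.3432] open 0.0201 F [ 0.1  0.1 -0.5]
R [[0.69, 0.541, 0.481], [-0.723, 0.498, 0.478], [0.019, -0.678, 0.735]] q [-1.165  0.06   1.572  0.787  1.775 -0.304]
togo cm [ 6.3  -2.49 -4.25]
level deg [38.74 -0.    3.37]
```

```bash
python3 -m creep '[[[1,1.5,0,0,8,0,0],[1,1.5,0,0,8,0,0],[1,1.5,0,0,8,0,0],[1,1.5,0,0,8,0,0],[1,0.5,0,0,8,0,0],[1,0,-1.5,0,2,0,0],[1,0,-1.5,0,0,0,0],[1,0,0,0,0,0,0]]]' 40; python3 - <<'E'
from h import *
togo([.495,-.40,.28]);vert()
E
```

```text
t: 31.2
tool_pos: [0.5028, -0.3859, 0.3557]
orientation: [-0.033, -0.027, -0.786]
force: [-0.1, -0.4, -0.7]
opening: 0.0199
t 31.2 tcp [ 0.5028 -0.3859  0.3557] open 0.0199 F [-0.1 -0.4 -0.7]
R [[0.706, 0.708, -0.012], [-0.707, 0.706, 0.04], [0.037, -0.02, 0.999]] q [-1.284  0.567  1.392  1.348  2.02  -0.481]
togo cm [ 0.17 -1.4  -7.61]
vert deg [ 1.12  2.11 -0.  ]
```

```bash
python3 -m creep '[[[1,0,-0.6,-1,1.1,0,0],[1,0,-0.6,-1.5,0,2.1,0],[1,0,0,-1.5,0,0,0],[1,0,0,-1.5,0,0,0],[1,0,0,-0.6,0,0,0],[1,0,0,0,0,0,0],[1,0,0,0,0,0,0],[1,0,0,0,0,0,0]]]' 40; cat > held.py <<'E'
from rim import *
def held(hw,sw):
    s=readout.read_state(); R=cv2.Rodrigues(s['orientation'])[0]
    c=cam('wrist'); L=(cloud(c)-s['tool_pos'])@R
    m=(abs(L[...,0])<.02)&(L[...,1]>-.014)&(L[...,1]<.03)&(L[...,2]<.05)&(L[...,2]>-.15)&(c['depth']>0); Q=L[m]
    for a in np.arange(-.09,.04,.01):
        q=Q[(Q[:,2]>=a)&(Q[:,2]<a+.01)]
        if len(q)>20: print(a.round(3),len(q),'xmid',((q[:,0].min()+q[:,0].max())/2).round(4),'w',np.ptp(q[:,0]).round(4),'axis y head/shaft',(np.percentile(q[:,1],5)+[hw,sw]).round(4))
    t=cam('top'); np.savez('topH.npz',**t); P=cloud(t); T=s['tool_pos']
    Q=near(P,T[:2]+R[:2,1]*.004,.014,T[2]+.02,T[2]+.04); k=(Q.max(0)+Q.min(0))/2; print('plug cloud',len(Q),k.round(4),'tool',((k-T)@R).round(4))
    return t
E
python3 - <<'E'
from held import *
togo(None);vert()
t=held(.010,.006)
rim(t,(.5374,-.358),.015); rim(t,(.5507,-.194),.0195)
im=cv2.resize(t['frame'][165:245,370:450,::-1],None,fx=7,fy=7,interpolation=cv2.INTER_CUBIC); cv2.imwrite('pics/t4.png',im)
E
```

```text
t: 32.0
tool_pos: [0.4959, -0.3946, 0.2921]
orientation: [-0.008, 0.002, -0.782]
force: [-0.2, -0.8, -0.9]
opening: 0.0197
t 32.0 tcp [ 0.4959 -0.3946  0.2921] open 0.0197 F [-0.2 -0.8 -0.9]
R [[0.709, 0.705, 0.005], [-0.705, 0.709, 0.007], [0.002, -0.008, 1.0]] q [-1.296  0.679  1.371  1.308  2.018 -0.544]
vert deg [ 0.47  0.1  -0.  ]
-0.08 265 xmid -0.0007 w 0.0119 axis y head/shaft [0.0099 0.0059]
-0.07 291 xmid -0.0007 w 0.0116 axis y head/shaft [0.0097 0.0057]
-0.06 247 xmid -0.0007 w 0.0114 axis y head/shaft [0.0092 0.0052]
-0.03 180 xmid -0.0013 w 0.0174 axis y head/shaft [0.0051 0.0011]
-0.02 648 xmid -0.001 w 0.0201 axis y head/shaft [ 0.0036 -0.0004]
-0.01 745 xmid -0.001 w 0.0198 axis y head/shaft [ 0.0026 -0.0014]
-0.0 1639 xmid 0.0 w 0.04 axis y head/shaft [-0.0022 -0.0062]
0.01 1013 xmid -0.0041 w 0.0261 axis y head/shaft [ 0.0029 -0.0011]
0.02 520 xmid -0.0012 w 0.0118 axis y head/shaft [0.007 0.003]
plug cloud 33 [ 0.4958 -0.3917  0.3179] tool [-0.002   0.0018  0.0258]
rim n 36 lsq [ 0.5368 -0.3582  0.0125] enc 0.5369 -0.3582 0.0144 z 0.0866
rim n 40 lsq [ 0.5511 -0.1946  0.0169] enc 0.5505 -0.1942 0.0192 z 0.0875
```

View pics/t4.png

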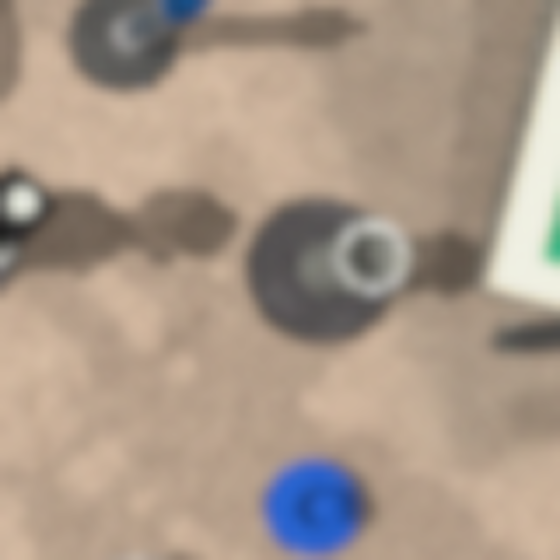

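Narrow bore is clear at crop (373,257), and the thick probe's plug stands at (20,200). The slim probe leans about 1.6° tip-forward in the tool, so I'll compensate, then go over the bore.

```bash
python3 -m creep '[[[1,0.4,0.8,0,-1.2,0,0],[1,0,1,0,0,0,0],[1,0,1,0,0,0,0],[1,0,1,0,0,0,0],[1,0,0.7,-1,0,0,0],[1,0,0,-1.5,0,0,0],[1,0,0,-1,0,0,0],[1,0,0,0,0,0,0]]]' 40; python3 -c "
from h import *
togo([.5354,-.3612,.235]);vert()"
```

```text
t: 32.9
tool_pos: [0.5335, -0.3626, 0.2539]
orientation: [-0.033, 0.009, -0.78]
force: [-0.5, -0.4, -0.7]
opening: 0.02
t 32.9 tcp [ 0.5335 -0.3626  0.2539] open 0.02 F [-0.5 -0.4 -0.7]
R [[0.711, 0.703, 0.02], [-0.704, 0.71, 0.026], [0.004, -0.033, 0.999]] q [-1.229  0.692  1.417  1.3    1.934 -0.599]
togo cm [ 0.03  0.3  -1.88]
vert deg [ 1.89  0.24 -0.  ]
```

```bash
python3 -m creep '[[[1,0,0.25,0,0.2,0.2,0],[1,0,0,0,0,0,0],[1,0,0,-0.5,0,0,0],[1,0,0,-0.3,0,0,0],[1,0,0,0,0,0,0],[1,0,0,0,0,0,0],[1,0,0,0,0,0,0],[1,0,0,0,0,0,0]]]' 40; python3 - <<'E'
from held import *
togo([.5354,-.3612,.235]);vert()
t=held(.010,.006); rim(t,(.537,-.358),.015)
E
```

```text
t: 33.7
tool_pos: [0.5345, -0.3625, 0.2452]
orientation: [-0.027, 0.011, -0.782]
force: [0.8, 0.1, -0.9]
opening: 0.0194
t 33.7 tcp [ 0.5345 -0.3625  0.2452] open 0.0194 F [ 0.8  0.1 -0.9]
R [[0.709, 0.705, 0.02], [-0.705, 0.709, 0.021], [0.001, -0.029, 1.0]] q [-1.228  0.708  1.415  1.3    1.93  -0.609]
togo cm [-0.03  0.18 -1.01]
vert deg [ 1.64  0.03 -0.  ]
-0.08 261 xmid -0.0007 w 0.0119 axis y head/shaft [0.0099 0.0059]
-0.07 289 xmid -0.0007 w 0.0117 axis y head/shaft [0.0097 0.0057]
-0.06 250 xmid -0.0007 w 0.0114 axis y head/shaft [0.0091 0.0051]
-0.03 176 xmid -0.0007 w 0.0174 axis y head/shaft [0.0051 0.0011]
-0.02 647 xmid -0.001 w 0.02 axis y head/shaft [ 0.0035 -0.0005]
-0.01 745 xmid -0.001 w 0.0198 axis y head/shaft [ 0.0027 -0.0013]
-0.0 1632 xmid -0.0 w 0.0398 axis y head/shaft [-0.0021 -0.0061]
0.01 1013 xmid -0.001 w 0.0199 axis y head/shaft [ 0.0029 -0.0011]
0.02 524 xmid -0.0012 w 0.0118 axis y head/shaft [0.0069 0.0029]
plug cloud 26 [ 0.5339 -0.3591  0.2725] tool [-0.0028  0.0012  0.0274]
rim n 30 lsq [ 0.537  -0.3578  0.0126] enc 0.5373 -0.359 0.0144 z 0.0863
```

```bash
python3 -m creep '[[[1,0,0.18,0,0,0,0],[1,0,0,0,0,0,0],[1,0,0.02,-0.6,0,0,0],[1,0,0.02,-0.6,0,0,0],[1,0,0.02,-0.5,0,0,0],[1,0,0,0,0,0,0],[1,0,0,0,0,0,0],[1,0,0,0,0,0,0]]]' 40; python3 - <<'E'
from held import *
togo([.5354,-.3612,.157]);vert()
s=readout.read_state(); R=cv2.Rodrigues(s['orientation'])[0]; T=s['tool_pos']
t=cam('top'); pl=T+R@[-.001,.0028,.027]; X=t['R']@pl+t['t']; uv=cv2.projectPoints(X.reshape(1,3),np.zeros(3),np.zeros(3),t['intrinsics'],t['dist_coeffs'])[0].ravel(); print('pred plug px',uv)
u,v=uv.round().astype(int); g=t['frame'].min(2)[v-6:v+7,u-6:u+7].astype(int); print(g)
E
```

```text
t: 34.6
tool_pos: [0.536, -0.3606, 0.226]
orientation: [-0.027, 0.012, -0.782]
force: [-0.6, 0.5, -0.5]
opening: 0.0197
t 34.6 tcp [ 0.536  -0.3606  0.226 ] open 0.0197 F [-0.6  0.5 -0.5]
R [[0.709, 0.705, 0.02], [-0.705, 0.709, 0.02], [-0.001, -0.028, 1.0]] q [-1.225  0.739  1.411  1.292  1.921 -0.635]
togo cm [-0.    0.11 -6.89]
vert deg [ 1.62 -0.03  0.  ]
pred plug px [440.28558819 196.39844493]
[[123 121 119 117 115 118 129 139 151 177 205 219 223]
 [122 117 115 111 110 122 148 172 187 203 216 221 221]
 [119 110 102  96  93 114 152 187 208 218 223 223 222]
 [108  92  79  69  69  92 132 171 198 216 223 225 223]
 [ 85  63  49  48  68 102 137 161 182 201 218 223 224]
 [ 59  37  36  56  96 143 175 186 186 190 202 217 223]
 [ 43  32  40  71 120 171 202 210 198 176 173 198 219]
 [ 66  49  46  74 124 174 203 209 192 156 140 173 206]
 [121  91  60  65 104 149 177 182 164 128 108 139 181]
 [174 141  95  64  72 100 123 134 132 117 100 106 142]
 [206 185 142  95  64  63  81 107 129 135 122 103 107]
 [220 213 185 142  96  72  88 119 142 152 145 127 109]
 [222 223 214 185 145 112 117 143 160 166 164 158 147]]
```

Prediction and plug pixel agree within 0.3 px, and the tip is inside the mouth with no contact force. Lowering.

```bash
python3 -m creep '[[[1,0,-0.03,-0.5,0,0,0],[1,0,0.0,-0.7,0,0,0],[1,0,0.02,-0.7,0,0,0],[1,0,0.02,-0.7,0,0,0],[1,0,0.02,-0.7,0,0,0],[1,0,0.02,-0.7,0,0,0],[1,0,0.02,-0.4,0,0,0],[1,0,0,0,0,0,0]]]' 40; python3 -c "
from h import *
togo([.5354,-.3612,.157]);vert()"
```

```text
t: 35.45
tool_pos: [0.5355, -0.361, 0.1775]
orientation: [-0.027, 0.012, -0.782]
force: [-0.5, -0.0, -1.0]
opening: 0.0197
t 35.45 tcp [ 0.5355 -0.361   0.1775] open 0.0197 F [-0.5 -0.  -1. ]
R [[0.709, 0.705, 0.021], [-0.705, 0.709, 0.019], [-0.001, -0.028, 1.0]] q [-1.226  0.826  1.386  1.271  1.904 -0.698]
togo cm [ 0.01  0.04 -2.05]
vert deg [ 1.63 -0.05  0.  ]
```

```bash
python3 -m creep '[[[1,0,0.01,-0.4,0,0,0],[1,0,0.01,-0.4,0,0,0],[1,0,0.01,-0.4,0,0,0],[1,0,0.01,-0.4,0,0,0],[1,0,0.01,-0.3,0,0,0],[1,0,0,-0.2,0,0,0],[1,0,0,-0.1,0,0,0],[1,0,0,0,0,0,0]]]' 40; python3 -c "
from h import *
togo([.5354,-.3612,.157]);vert()"
```

```text
t: 36.25
tool_pos: [0.5356, -0.3617, 0.1555]
orientation: [-0.027, 0.009, -0.782]
force: [0.1, -0.5, 0.2]
opening: 0.0197
t 36.25 tcp [ 0.5356 -0.3617  0.1555] open 0.0197 F [ 0.1 -0.5  0.2]
R [[0.709, 0.705, 0.018], [-0.705, 0.709, 0.021], [0.002, -0.027, 1.0]] q [-1.226  0.87   1.368  1.263  1.897 -0.726]
togo cm [-0.05  0.01  0.16]
vert deg [ 1.56  0.1  -0.  ]
```

```bash
python3 -m creep '[[[1,0,0,-0.1,0,0,0],[1,0,0,-0.15,0,0,0],[1,0,0,-0.15,0,0,0],[1,0,0,-0.1,0,0,0],[1,0,0,0,0,0,0],[1,0,0,0,0,0,0],[1,0,0,0,0,0,0],[1,0,0,0,0,0,0]]]' 40; python3 -c "
from h import *
togo([.5354,-.3612,.157]);vert()"
```

```text
t: 37.05
tool_pos: [0.5354, -0.3623, 0.1553]
orientation: [-0.025, 0.002, -0.78]
force: [-1.1, -0.0, 1.1]
opening: 0.0195
t 37.05 tcp [ 0.5354 -0.3623  0.1553] open 0.0195 F [-1.1 -0.   1.1]
R [[0.711, 0.703, 0.011], [-0.703, 0.711, 0.022], [0.007, -0.023, 1.0]] q [-1.226  0.875  1.363  1.265  1.902 -0.731]
togo cm [-0.08  0.07  0.17]
vert deg [ 1.31  0.43 -0.  ]
```

Bottomed at the expected height. Release and withdraw.

```bash
python3 -m creep '[[[0.5,0,0,0,0,0,0],[0.5,0,0,0,0,0,0],[0.5,0,0,0,0,0,0],[0.5,0,0,0,0,0,0],[0.5,0,-2,0,0,0,0],[0.5,0,-4,0,0,0,0],[0.5,0,-4,0,0,0,0],[0.5,0,-4,0,0,0,0]]]' 40; python3 -m creep '[[[0.5,0,-2,3,0,0,0],[0.5,0,0,4,0,0,0],[0.5,0,0,4,0,0,0],[0.5,0,0,2,0,0,0],[0.5,0,0,0,0,0,0],[0.5,0,0,0,0,0,0],[0.5,0,0,0,0,0,0],[0.5,0,0,0,0,0,0]]]'; python3 - <<'E'
from rim import *
togo(None)
t=cam('top');P=cloud(t);a=cam('wrist');s=cam('scene')
for n,xy in(('thick',(.5505,-.1942)),('slim',(.537,-.3582))):
    Q=near(P,xy,.025,.12,.25);k=Q[Q[:,2]>.165];print(n,len(Q),'top z',Q[:,2].max().round(4),'plug',((k.max(0)+k.min(0))/2).round(4),'vs well',xy)
rim(t,(.537,-.358),.015); rim(t,(.5507,-.194),.0195)
for n,xy,z in(('cap',(.42,-.139),(.01,.05)),('weigh',(.3936,-.2702),(.03,.08)),('electrode',(.6385,-.2696),(.02,.2)),('smallb',(.4334,-.0096),(.02,.08))):
    Q=near(P,xy,.035,*z); print(n,len(Q),Q.mean(0).round(4) if len(Q) else 0,np.ptp(Q,0).round(3) if len(Q) else 0)
T=cv2.resize(t['frame'][150:250,340:440,::-1],(400,400),interpolation=cv2.INTER_CUBIC);S=cv2.resize(s['frame'][200:340,280:420,::-1],(400,400),interpolation=cv2.INTER_CUBIC)
cv2.imwrite('pics/f1.png',np.hstack([T,S]))
E
```

```text
t: 37.85
tool_pos: [0.435, -0.4613, 0.1574]
orientation: [-0.024, 0.006, -0.773]
force: [0.3, -0.2, -0.1]
opening: 0.0464
t: 38.65
tool_pos: [0.4107, -0.483, 0.2866]
orientation: [-0.021, 0.011, -0.786]
force: [1.0, 0.0, 0.2]
opening: 0.0463
t 38.65 tcp [ 0.4107 -0.483   0.2866] open 0.0463 F [1.  0.  0.2]
R [[0.707, 0.707, 0.018], [-0.707, 0.707, 0.015], [-0.002, -0.023, 1.0]] q [-1.437  0.824  1.15   1.256  2.151 -0.503]
thick 101 top z 0.1898 plug [ 0.5502 -0.1948  0.1775] vs well (0.5505, -0.1942)
slim 79 top z 0.1863 plug [ 0.5294 -0.3535  0.1757] vs well (0.537, -0.3582)
rim n 25 lsq [ 0.5368 -0.3585  0.0127] enc 0.5366 -0.3577 0.0146 z 0.0873
rim n 38 lsq [ 0.5506 -0.1952  0.0169] enc 0.5504 -0.1949 0.0194 z 0.0871
cap 135 [ 0.4177 -0.1373  0.0193] [0.039 0.04  0.033]
weigh 126 [ 0.3934 -0.27    0.0415] [0.035 0.035 0.026]
electrode 87 [ 0.6364 -0.2694  0.102 ] [0.017 0.016 0.142]
smallb 67 [ 0.4338 -0.0093  0.0532] [0.044 0.044 0.041]
```

View pics/f1.png

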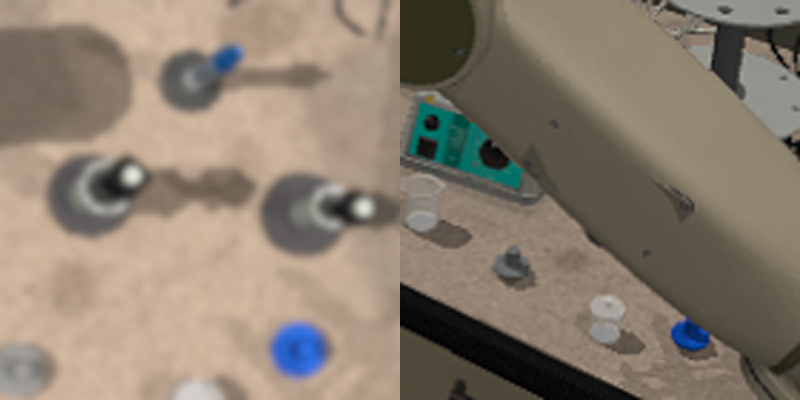

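Both probes stand in their wells (plugs at (130,177) and (362,207) in the left crop). The grey cap stands at (512,262) on the right, and the arm is clear. Handing in.

```bash
python3 -c "
from plant import robot
print(robot.close_job())"
```

```text
the job is handed in; nothing more can be done
None
```

The job is handed in at about 39 s of the 72 s allowed; no verdict was reported. The dust cap stands on its spigot on the worktop at about (0.42, -0.14). The thick probe is in the wide well and the slim probe in the narrow well. I lowered each until it would go no further before letting go.

**Last checks (top camera):**
- **Probes:** The ends sit at about 0.190 m (thick) and 0.186 m (slim), against 0.184 m for fully seated. The thick probe is within 1 mm of its well's axis. The slim probe leans slightly: its upper end is about 9 mm off, roughly 0.06–0.08 rad, which is about the play in the bore and under the 0.24 limit. I could not see the tips inside the tubes.
- **Wells and other things:** Both rims measured within about 1 mm of where they were earlier in the run. The electrode, weighing bottle and small beaker read about where they started. I did not re-measure the petri dish; the gripper passed about 9 cm from it.

**What went wrong or disagreed:**
- The first try at the cap lifted away before the fingers had closed. The cap stayed in place and I repeated the grip.
- One move ran too close to the base and joint 2 read -0.893, just past its -0.89 limit as given. I moved it away at once, and no fault was reported.
- The top and wrist cameras differed by up to 2 mm on where the probes sat in the grip.

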